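# Load and start the bench shaker

## Task

Get the bench shaker going: lift the steel hold-down plate off its platform, stack all the lidded culture dishes flat in one square pile centred on the marked outline, long sides along the outline's long sides, and put the hold-down plate back squarely on top of the pile. Then turn the range knob clockwise until it clicks over to its far stop, and after that pump the plunger with at least two full strokes, each down to its stop, held there for a moment, and let fully up again. Leave the flask and the vials where they stand; if something gets knocked out of the pile, put it right before you finish.

Things in the scene. Friction and masses are not known exactly. Their poses are not given: they have to be found in the camera images.
- shaker: fixed bench shaker, grey housing 200 (its x) x 340 (its y) x 60 mm high. Origin: centre of its underside, on the bench. On top: an aluminium platform 170 x 150 mm with a black rubber mat at y = +75 mm (top 70 mm above the bench), the knob at x = -55, y = -105 mm and the pump plunger at x = +55, y = -105 mm.
- pad_centre (a point): centre of the white marked outline (104 along its x, 70 along its y) on the platform's top face, 70 mm above the bench; axes as the shaker's, x along the outline's long side.
- dish1: flat rectangular lidded culture dish, its lid white with a grey panel in the middle, a plain box 100 (its x) x 66 (its y) x 18 mm (z), about 0.1 kg. Origin: centre of its underside; z up. Starts lying flat on the bench to the right (-y) of the shaker, apart from the others. Only 2 to 4 of the four like dishes are present.
- dish2: flat rectangular lidded culture dish, its lid white with a grey panel in the middle, a plain box 100 (its x) x 66 (its y) x 18 mm (z), about 0.1 kg. Origin: centre of its underside; z up. Starts lying flat on the bench to the right (-y) of the shaker, apart from the others. Only 2 to 4 of the four like dishes are present.
- dish3: flat rectangular lidded culture dish, its lid white with a grey panel in the middle, a plain box 100 (its x) x 66 (its y) x 18 mm (z), about 0.1 kg. Origin: centre of its underside; z up. Starts lying flat on the bench to the right (-y) of the shaker, apart from the others. Only 2 to 4 of the four like dishes are present.
- dish4: flat rectangular lidded culture dish, its lid white with a grey panel in the middle, a plain box 100 (its x) x 66 (its y) x 18 mm (z), about 0.1 kg. Origin: centre of its underside; z up. Starts lying flat on the bench to the right (-y) of the shaker, apart from the others. Only 2 to 4 of the four like dishes are present.
- holddown: steel hold-down plate 100 (x) x 66 (y) x 10 mm, 0.45 kg, with a black upright bar handle on top in its middle: 60 along x, 16 thick along y, from 10 to 44 mm above the underside. Origin: centre of the underside; z up. It starts on the platform.
- cork_mat: fixed cork mat on the bench, 150 (x) x 120 (y) x 4 mm, origin at the centre of its underside; clear, a handy place to set the hold-down plate aside meanwhile.
- range_knob (a joint): range knob, rad: 0 at one stop, grows clockwise seen from above, 1.2 at the far stop. It starts at 0. A detent holds it back up to the middle (0.6 rad; up to about 0.2 N m); past that it snaps over to 1.2 by itself and stays.
- knob_grip (a point): point on the knob's vertical axis, 94 mm above the bench, where its grip bar is taken: bar 46 mm along this point's x, 14 mm thick along its y, its top 12 mm above this point, free down to 22 mm below it. The point turns with the knob; at joint value 0 its axes are the shaker's.
- pump (a joint): pump plunger, m: 0 fully up, 0.030 down at its stop; a spring pushes it up with about 3 N at the top and 12 N at the stop.
- pump_top (a point): centre of the flat top of the round plunger head (46 mm diameter); 136 mm above the bench when up; moves down with the plunger.
- flask: bystander: glass conical flask, 84 mm wide, 124 mm high, origin at the centre of its underside.
- vial1: bystander: capped glass vial, 32 mm wide, 75 mm high, origin at the centre of its underside.
- vial2: bystander: capped glass vial, as the other.
Mind the look-alikes: they are no part of the job. What is shaped like the dish4 but blue or pink is not meant. Leave any green look-alike of the dish2 alone.

How it is judged:
By the outcome, as a careful person would: the job done as asked, in the order asked, and still so for the second after the job is handed in, with the robot touching nothing.
Of dish1, dish2, dish3, dish4 only 2 to 4 are there at a start; the rules pass over those that are not, and their reading is None.
At some moment in a run one of dish1, dish2 may be knocked a few centimetres aside while the robot is not near it.
It also fails if it takes over 210 s, if anything falls off the work surface, if the arm or the gripper's body presses on something with over 40 N, if the wrist force passes 120 N, or if a joint passes its speed limit or range.

## Robot

A 6-joint arm with a two-finger parallel gripper is mounted at the origin on the work surface. World frame = base frame: x ahead of the robot, y to its left, z up, the work surface at z = 0. Lengths are in m, angles in degrees, forces in N, time in s.
With the tool pointing down it reaches from about 0.275 to 0.975 m from the base axis. Payload 8.4 kg.
Tool frame: the origin (TCP) lies midway between the tips of the shut fingers; the grasp point (between the pads) lies 19 mm behind it; z points along the fingers, y is the direction in which the jaws open and shut (so a half turn about z gives the same grasp; the last joint's range is limited). The gripper opens to 92 mm and grips with 3 to 60 N. Pads are 20 mm wide; open, the fingers measure 128 mm over their backs; the gripper's body (75 mm by 189 mm) begins 69 mm behind the grasp point.
Start: joints at [71.883, 20.225, 93.587, -0, 66.188, -0.138], TCP at [0.193, 0.594, 0.215] pointing down, gripper open.
Joint ranges: [-150.9, 150.9], [-52.94, 120.26], [3.33, 152.33], [-74.26, 254.26], [0, 154.13], [-172.89, 172.89]. Speed limits (degrees/s): [127.2, 127.2, 159.86, 180, 180, 180].

## Interface

Orientations are given as a 3x3 rotation matrix whose columns are the frame's x, y, z axes.
In Python, from plant import * gives the robot as it stands.
- The arm moves only by the shell command python3 -m jog 'ROWS' [FORCE]. ROWS is JSON, a list of rows, each a list of 5 numbers: the gripper command: -1 is shut, 1 is fully open, values between are in proportion, then the shift along the tool's x, y, z in m, then the turn about the tool's z in degrees. A call has 1 to 12 rows; each row shifts and turns the commanded pose from where the row before left it, along the tool's axes as they then stand; what a row does not reach is not made up. A row lasts 1/8 s, in which the tool goes at most 62.5 mm and 10.7 degrees, less where a joint would pass 70% of its speed; a pose out of reach is approached as far as the arm can. A call is refused whole if a number of a shift passes 0.0625 or a number of a turn 10.7, either way. A call with a gripper value outside its range is refused whole. The fingers move at their own pace and stop on an object; FORCE is the grip in N (left out, the last holds). Time passes only in rows, so rows that do not move let the fingers close. It gives the time, the measured TCP pose, the force and the opening at its end, in the units of the state.
- read_state(): the state, without advancing time (a new reading comes with each control period).
- camera(name): name is "side" or "top" or "wrist"; returns a dict with "img" (480x640x3 uint8, blue, green, red), "range_z" (480x640 float32, m along the optical axis (not along the pixel's ray), 0 where there is no reading), "mtx" (3x3 intrinsics, pixels), "distortion" ([k1, k2, p1, p2, k3] as OpenCV has them; the pictures are not rectified), "T" (4x4, takes a point from camera to world coordinates); the wrist camera has in their place "mount" (4x4, takes a point from camera to tool coordinates, whose origin is the TCP and whose axes are the flange's). Camera axes: x right, y down, z forward; pixel columns grow to the right and rows downward; lengths in m; the calibration is good to about 2 mm. A picture is of the moment at which its call begins: read the wrist's pose just before it.
- finish_job(): hands the job in, once; it reports no verdict.
Trained networks look in the newest picture that a camera, given by its name, has taken for a name from the list of things; names that differ only in an ending like _2 or _b are one class to them, and where a whole thing is asked for, a point or a joint stands for the part that bears it (a point fixed in the world has none). Each returns a list of dicts, best first, with "conf" (0 to 1); they miss things now and then, are a little off and sometimes report something else, mostly with a low value. They report only what shows in the picture. A call takes as long as a camera call. They do not tell look-alikes from the thing itself.
- silhouettes(camera, query): "mask" (480x640 bool, what is visible of it) and "position" ([column, row] in pixels, amid what is visible of it).
- pinpoint(camera, query): "position" ([column, row] in pixels: a listed point, or the origin of a listed thing).
The state is a dict: "time": time; "joint_positions": joint angles; "joint_vel": joint speeds; "effort": joint torques, N m; "position": TCP position; "ee_rot": TCP orientation; "ft_force": force on the tool from outside, world axes, zero at the start; "torque": the same for the moment, N m; "gripper_width": finger opening in m.
Only numpy, scipy, OpenCV 4.12 (cv2) and the standard library are available. Lean on these libraries where they do the work, as an engineer would, in place of code of your own. Each camera call takes 0.05 s, during which the arm holds its last target.

## Working session

There is one attempt and no reset: what is moved stays moved. The work goes in short steps, Python scripts to look and compute and a shell command to move; the robot and the scene stay as the last step left them, time stands still between calls to the robot, and variables do not carry over. Pictures are saved under pics/ and viewed, and the job is handed in when it is done.

```bash
ls; mkdir -p pics; python3 - <<'E'
from plant import *
import cv2
for n in ("side","top","wrist"):
    c=camera(n); cv2.imwrite(f"pics/a_{n}.png",c["img"])
    print(n,c["mtx"].tolist() if hasattr(c["mtx"],'tolist') else c["mtx"],c["distortion"],c.get("T",c.get("mount")))
s=read_state();print(s)
E
```

```text
pics
side [[538.5872943259883, 0.0, 322.7113132885753], [0.0, 538.5872943259883, 245.36308988545403], [0.0, 0.0, 1.0]] [0.0180189 0.        0.        0.        0.       ] [[ 0.87789169 -0.28072634  0.38794187  0.16480776]
 [-0.47837807 -0.47782904  0.73677258 -0.80782737]
 [-0.02146158 -0.83238941 -0.55377547  0.64513803]
 [ 0.          0.          0.          1.        ]]
top [[455.69152280857656, 0.0, 330.1814138835141], [0.0, 455.69152280857656, 238.34917236055415], [0.0, 0.0, 1.0]] [-0.09151968  0.          0.          0.          0.        ] [[-4.66970272e-02 -9.78059025e-01  2.03026925e-01  3.60870909e-01]
 [-9.98909052e-01  4.56602641e-02 -9.79007999e-03 -7.33418199e-02]
 [ 3.05013097e-04 -2.03262600e-01 -9.79124212e-01  1.10982906e+00]
 [ 0.00000000e+00  0.00000000e+00  0.00000000e+00  1.00000000e+00]]
wrist [[330.7981048917431, 0.0, 318.23919685529967], [0.0, 330.7981048917431, 245.15848312875298], [0.0, 0.0, 1.0]] [-0.05309983  0.          0.          0.          0.        ] [[-5.62101722e-04 -9.60867664e-01 -2.77007251e-01  7.78048937e-02]
 [ 9.99999722e-01 -4.04487500e-04
[... 284 characters left out ...]
  6.61882119e+01, -1.35930345e-01]), 'joint_vel': array([-1.08654370e-04, -1.05565101e-01, -1.91372441e-01, -6.84452915e-02,
        2.27037375e-03, -1.83543805e-02]), 'effort': array([-1.32192517e-04, -5.94209683e+01, -3.34468102e+01,  6.95331884e-02,
        2.04101176e-02, -1.00389436e-04]), 'position': array([0.19280339, 0.59414636, 0.21405406]), 'ee_rot': array([[-9.51175912e-01,  3.08649166e-01, -2.78943063e-04],
       [ 3.08649289e-01,  9.51175407e-01, -9.79975497e-04],
       [-3.71448376e-05, -1.01822466e-03, -9.99999481e-01]]), 'ft_force': array([-0.77385743,  0.54917656,  0.25121291]), 'torque': array([-0.02176498, -0.03955893, -0.00070477]), 'gripper_width': 0.09195838512248425}
```

View pics/a_top.png

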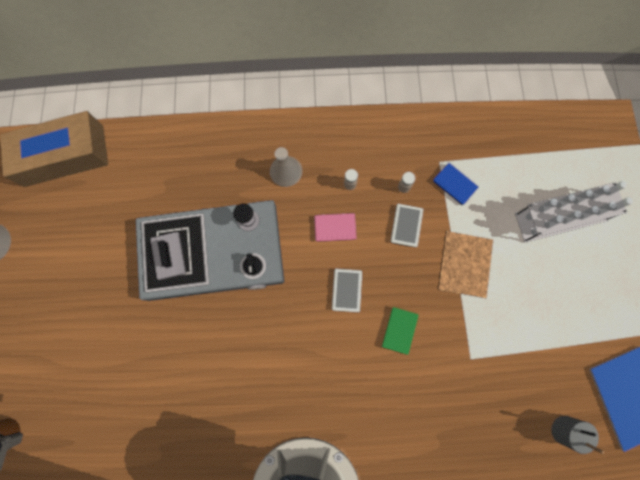

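View pics/a_side.png

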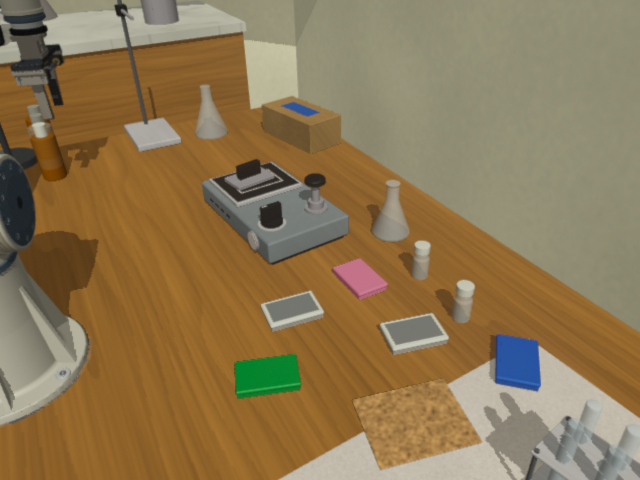

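The top picture shows two white and grey dishes, at (407,226) and (347,290). The look-alikes are pink (335,227), blue (456,183) and green (400,330). The hold-down is at (172,255), the knob at (252,265), the plunger at (243,214) and the cork mat at (466,265). I choose the two white ones and measure them next.

```bash
cat > h.py <<'E'
from plant import *
import numpy as np, cv2
def cam(n):
    s=read_state(); c=camera(n)
    if n=="wrist":
        T=np.eye(4);T[:3,:3]=s["ee_rot"];T[:3,3]=s["position"]; c["T"]=T@c["mount"]
    return c
def rays(c,px):
    px=np.asarray(px,float).reshape(-1,1,2)
    u=cv2.undistortPoints(px,c["mtx"],np.asarray(c["distortion"]))[:,0]
    return np.c_[u,np.ones(len(u))]
def deproj(c,px):
    px=np.asarray(px).reshape(-1,2); z=c["range_z"][px[:,1].astype(int),px[:,0].astype(int)]
    p=rays(c,px)*z[:,None]
    return p@c["T"][:3,:3].T+c["T"][:3,3], z>0
def atz(c,px,h):
    d=rays(c,px)@c["T"][:3,:3].T; o=c["T"][:3,3]
    return o+d*((h-o[2])/d[:,2])[:,None]
def rect(P):
    (cx,cy),(w,h),a=cv2.minAreaRect(np.asarray(P[:,:2],np.float32)*1000)
    if w<h: w,h,a=h,w,a+90
    a=(a+90)%180-90
    return [round(v,1) for v in (cx,cy,w,h,a)]
def maskrect(c,mask,h):
    cs,_=cv2.findContours(mask.astype(np.uint8),cv2.RETR_EXTERNAL,cv2.CHAIN_APPROX_NONE)
    k=max(cs,key=cv2.contourArea)[:,0]
    return rect(atz(c,k,h))
E
python3 - <<'E'
from h import *
for n in("top","side"):
  c=cam(n)
  for q,h in (("dish1",.018),("holddown",.08),("cork_mat",.004),("shaker",.06),("flask",.05),("vial1",.04)):
    for r in silhouettes(n,q):
        m=r["mask"]; 
        if m.sum()<30: continue
        ys,xs=np.nonzero(m);P,ok=deproj(c,np.c_[xs,ys])
        print(n,q,round(r["conf"],2),np.round(r["position"]),"zmed",np.round(np.percentile(P[ok,2],[20,50,90]),3),"rect",maskrect(c,m,h), c["img"][m].mean(0).round())
  for q in ("shaker","pad_centre","knob_grip","pump_top","holddown"):
    hz={"shaker":0,"pad_centre":.07,"knob_grip":.094,"pump_top":.136,"holddown":.07}[q]
    for r in pinpoint(n,q)[:2]: print(n,q,round(r["conf"],2),np.round(r["position"],1),atz(c,[r["position"]],hz).round(4))
c=cam("top");cv2.imwrite("pics/b.png",cv2.resize(c["img"][150:370,130:500],None,fx=2.1,fy=2.1,interpolation=cv2.INTER_CUBIC))
E
```

```text
top dish1 0.91 [347. 292.] zmed [0.016 0.018 0.021] rect [459.3, -118.7, 99.5, 65.5, -6.4] [135. 140. 141.]
top dish1 0.74 [455. 181.] zmed [0.016 0.018 0.021] rect [714.8, -408.0, 100.5, 70.9, 45.7] [153.  82.  51.]
top dish1 0.67 [334. 228.] zmed [0.017 0.018 0.021] rect [615.2, -98.3, 99.9, 66.3, -89.0] [139. 118. 197.]
top dish1 0.59 [400. 330.] zmed [0.016 0.018 0.021] rect [359.3, -238.3, 102.7, 69.2, -19.2] [ 67. 128.  61.]
top holddown 0.66 [215. 250.] zmed [0.059 0.062 0.073] rect [559.6, 200.2, 340.1, 206.6, -85.7] [100. 101. 101.]
top holddown 0.65 [168. 255.] zmed [0.079 0.081 0.114] rect [551.9, 295.1, 100.2, 68.0, 11.5] [108. 107. 112.]
top holddown 0.15 [348. 179.] zmed [0.036 0.072 0.077] rect [715.9, -139.0, 51.1, 29.4, -13.8] [135. 146. 154.]
top cork_mat 0.75 [469. 264.] zmed [0.002 0.004 0.007] rect [510.4, -416.9, 149.1, 120.6, -13.3] [ 91. 130. 173.]
top shaker 0.65 [219. 250.] zmed [0.059 0.062 0.073] rect [562.4, 205.0, 343.4, 207.3, -85.5] [100. 101. 101.]
top shaker 0.38 [169. 254.] zmed [0.079 0.081 0.113] rect [555.1, 303.2, 105.2, 72.1, 11.5] [106. 105. 1
[... 1312 characters left out ...]
 61.2] [57. 65. 73.]
side cork_mat 0.75 [412. 422.] zmed [0.003 0.004 0.005] rect [510.5, -419.1, 153.1, 124.1, -13.1] [ 75. 128. 166.]
side shaker 0.62 [281. 214.] zmed [0.041 0.059 0.072] rect [583.4, 174.6, 407.9, 286.9, -86.2] [ 96. 102. 101.]
side flask 0.58 [391. 220.] zmed [0.017 0.043 0.108] rect [781.0, 43.0, 280.3, 74.4, 57.1] [117. 135. 144.]
side vial1 0.85 [463. 299.] zmed [0.022 0.046 0.075] rect [716.1, -276.5, 115.7, 30.2, 43.1] [125. 143. 151.]
side pad_centre 0.66 [254.5 182.1] [[0.5578 0.2749 0.07  ]]
side knob_grip 0.97 [270.9 207. ] [[0.5269 0.1063 0.094 ]]
side pump_top 0.69 [311.1 175.4] [[0.6285 0.1175 0.136 ]]
side holddown 0.89 [250.5 179.5] [[0.5549 0.2924 0.07  ]]
```

View pics/b.png

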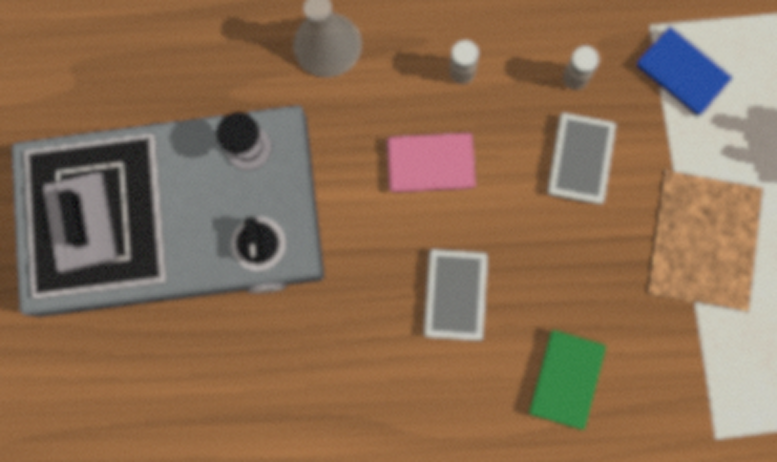

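```bash
python3 -m jog '[[1,0,0,0,-7.4],[1,0,0,0,-7.5],[1,0,0,0,-7.5],[1,-0.041,-0.046,-0.005,0],[1,-0.041,-0.046,-0.005,0],[1,-0.041,-0.046,-0.005,0],[1,-0.041,-0.046,-0.005,0],[1,-0.041,-0.046,-0.005,0],[1,-0.041,-0.046,-0.005,0],[1,-0.041,-0.046,-0.005,0],[1,-0.041,-0.046,-0.005,0]]'
cat >> h.py <<'E'
def cur():
    s=read_state(); R=s["ee_rot"]; p=s["position"]
    jy=np.degrees(np.arctan2(R[1,1],R[0,1]))
    return p,jy,s
def plan(tgt,jaw):
    """turn first, then shifts in tool axes"""
    p,jy,s=cur()
    t=(jaw-jy+90)%180-90
    a=np.radians(jy+t); y=np.array([np.cos(a),np.sin(a),0]); x=np.array([-y[1],y[0],0])
    d=np.asarray(tgt)-p
    print("turn",round(-t,2),"then dx %.4f dy %.4f dz %.4f"%(d@x,d@y,-d[2]),"at",p.round(4),"jaw",round(jy,2))
def show(name,n):
    c=cam(n); cv2.imwrite(f"pics/{name}.png",c["img"]); return c
E
python3 - <<'E'
from h import *
print(cur()[:2]); show("c","wrist")
E
```

```text
time: 2.78
position: [0.5497, 0.2513, 0.255]
ee_rot: [[-0.997, -0.077, 0.0], [-0.077, 0.997, 0.0], [-0.0, 0.0, -1.0]]
ft_force: [0.5, -0.1, -0.6]
gripper_width: 0.0919
(array([0.54965879, 0.25129934, 0.25500599]), np.float64(94.41354193344728))
```

```bash
python3 - <<'E'
from h import *
c=cam("wrist");n="wrist"
for q in ("shaker","pad_centre","knob_grip","pump_top","holddown"):
    hz={"shaker":0,"pad_centre":.07,"knob_grip":.094,"pump_top":.136,"holddown":.07}[q]
    for r in pinpoint(n,q)[:2]: print(n,q,round(r["conf"],2),np.round(r["position"],1),atz(c,[r["position"]],hz).round(4))
for r in silhouettes(n,"holddown"): print(r["conf"],r["position"],maskrect(c,r["mask"],.08))
E
```

```text
wrist shaker 0.7 [290. 220.] [[0.5694 0.2103 0.    ]]
wrist knob_grip 0.83 [172.7 188.1] [[0.5248 0.0974 0.094 ]]
wrist pump_top 0.55 [175.1 301.8] [[0.629  0.1125 0.136 ]]
wrist holddown 0.83 [365.3 223.6] [[0.5519 0.2983 0.07  ]]
0.9 [364.1, 223.9] [553.2, 296.3, 102.6, 67.0, 10.7]
```

View pics/c.png

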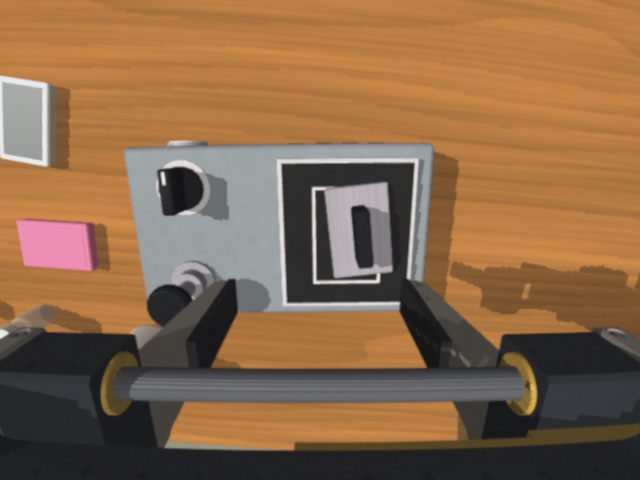

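The wrist view shows the hold-down at (364,224), lying askew over the outline, with its handle upright. I'll go over it and grip the handle.

```bash
python3 - <<'E'
from h import *
plan([.553,.2965,.16],101); plan([.553,.2965,.085],101)
E
```

```text
turn -6.48 then dx -0.0138 dy 0.0407 dz 0.0944 at [0.5472 0.2539 0.2544] jaw 94.52
turn -6.48 then dx -0.0138 dy 0.0407 dz 0.1694 at [0.5472 0.2539 0.2544] jaw 94.52
```

```bash
python3 - <<'E'
from h import *
for i in range(5):
    s=read_state();print(s["time"],s["position"].round(4),s["joint_positions"].round(2)); camera("top")
E
```

```text
3.175 [0.5472 0.2539 0.2544] [ 2.474e+01  1.632e+01  9.385e+01  2.000e-02  6.986e+01 -6.978e+01]
3.225 [0.5473 0.254  0.2545] [ 2.474e+01  1.632e+01  9.384e+01  1.000e-02  6.985e+01 -6.978e+01]
3.275 [0.5474 0.2539 0.2546] [ 2.474e+01  1.632e+01  9.383e+01  1.000e-02  6.986e+01 -6.979e+01]
3.325 [0.5476 0.2538 0.2546] [ 24.72  16.32  93.83   0.    69.85 -69.79]
3.375 [0.5477 0.2537 0.2546] [ 24.71  16.33  93.82   0.    69.85 -69.79]
```

```bash
python3 -m jog '[[1,0,0,0,-6.5],[1,-0.014,0.041,0.02,0],[1,0,0,0.037,0],[1,0,0,0.037,0],[1,0,0,0,0],[1,0,0,0,0],[1,0,0,0,0]]'
python3 - <<'E'
from h import *
c=show("d","wrist")
for r in silhouettes("wrist","holddown"): print(r["conf"],r["position"],maskrect(c,r["mask"],.08))
for r in pinpoint("wrist","holddown"): print(r["conf"],atz(c,[r["position"]],.07))
plan([.553,.2965,.085],101)
E
```

```text
time: 4.3
position: [0.5553, 0.2963, 0.1625]
ee_rot: [[-0.982, -0.189, 0.003], [-0.189, 0.982, 0.001], [-0.003, 0.001, -1.0]]
ft_force: [-0.6, 0.3, -0.1]
gripper_width: 0.0919
0.67 [319.7, 242.6] [552.9, 296.7, 100.7, 65.7, 11.1]
0.88 [[0.55301467 0.29993179 0.07      ]]
turn -0.08 then dx 0.0017 dy 0.0008 dz 0.0768 at [0.5548 0.296  0.1618] jaw 100.92
```

View pics/d.png

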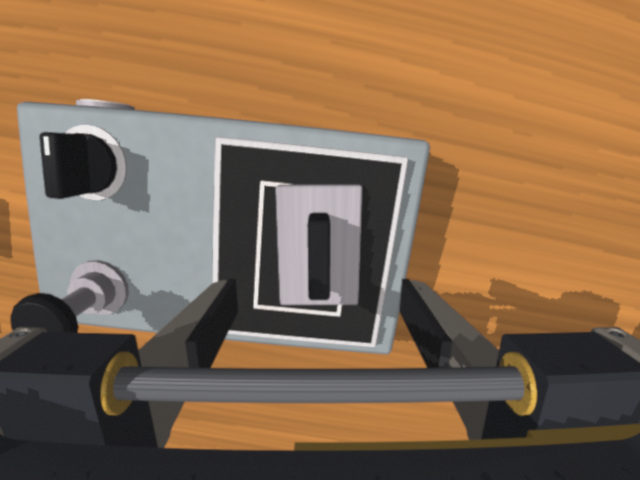

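The plate is square in the jaw view at (320,243) and its rectangle matches the given size. I'll descend, grip and lift.

```bash
python3 -m jog '[[1,0.002,0,0.04,0],[1,0,0,0.037,0],[1,0,0,0,0],[-1,0,0,0,0],[-1,0,0,0,0],[-1,0,0,0,0],[-1,0,0,0,0],[-1,0,0,0,0],[-1,0,0,-0.01,0],[-1,0,0,-0.03,0],[-1,0,0,-0.04,0],[-1,0,0,-0.04,0]]' 40
python3 - <<'E'
from h import *
show("e","wrist")
c=cam("top")
for r in silhouettes("top","cork_mat"): print(r["conf"],maskrect(c,r["mask"],.004))
plan([.512,-.417,.2],90-13.2); plan([.512,-.417,.1],180-13.2)
E
```

```text
time: 5.95
position: [0.5523, 0.2954, 0.2054]
ee_rot: [[-0.982, -0.189, 0.0], [-0.189, 0.982, 0.0], [-0.0, 0.0, -1.0]]
ft_force: [0.9, -0.2, -0.3]
gripper_width: 0.0037
0.75 [510.7, -417.1, 148.0, 120.4, -13.2]
turn 24.12 then dx -0.1223 dy -0.7038 dz 0.0066 at [0.5537 0.2961 0.2066] jaw 100.92
turn -65.88 then dx 0.7038 dy -0.1223 dz 0.1066 at [0.5537 0.2961 0.2066] jaw 100.92
```

View pics/e.png

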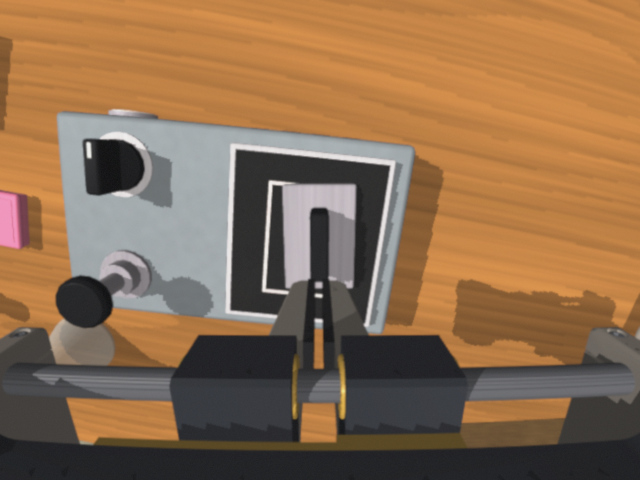

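The grip missed: the plate is still on the platform, because the fingers hadn't closed before the lift. I'll repeat with more time to close.

```bash
python3 -m jog '[[1,0,0,0,0],[1,0,0,0,0],[1,0,0,0,0],[1,0,0,0,0],[1,0,0,0,0],[1,0,0,0,0],[1,0,0,0,0]]'
python3 -m jog '[[0.0,0,0,0.04,0],[0.0,0,0,0.04,0],[0.0,0,0,0.042,0],[-1,0,0,0,0],[-1,0,0,0,0],[-1,0,0,0,0],[-1,0,0,0,0],[-1,0,0,0,0],[-1,0,0,0,0],[-1,0,0,0,0],[-1,0,0,0,0],[-1,0,0,0,0]]' 40
```

```text
time: 6.98
position: [0.5523, 0.2954, 0.2036]
ee_rot: [[-0.982, -0.189, 0.0], [-0.189, 0.982, 0.0], [-0.0, 0.0, -1.0]]
ft_force: [0.7, -0.3, -1.5]
gripper_width: 0.0686
time: 8.48
position: [0.5523, 0.2955, 0.0817]
ee_rot: [[-0.982, -0.189, -0.0], [-0.189, 0.982, 0.0], [0.0, 0.0, -1.0]]
ft_force: [-1.8, 1.9, 2.0]
gripper_width: 0.0156
```

```bash
python3 -m jog '[[-1,0,0,-0.02,0],[-1,0,0,-0.04,0],[-1,0,0,-0.04,0],[-1,0,0,-0.025,0],[-1,0,0,0,6],[-1,0,0,0,6],[-1,0,0,0,6],[-1,0,0,0,6],[-1,-0.007,-0.03,0,0],[-1,-0.009,-0.05,0,0],[-1,-0.009,-0.05,0,0],[-1,-0.009,-0.05,0,0]]'
python3 -m jog '[[-1,-0.009,-0.05,0,0],[-1,-0.009,-0.05,0,0],[-1,-0.009,-0.05,0,0],[-1,-0.009,-0.05,0,0],[-1,-0.009,-0.05,0,0],[-1,-0.009,-0.05,0,0],[-1,-0.009,-0.05,0,0],[-1,-0.009,-0.05,0,0],[-1,-0.009,-0.05,0,0],[-1,-0.007,-0.04,0,0],[-1,0,0,0,0],[-1,0,0,0,0]]'
python3 - <<'E'
from h import *
show("f","top")
plan([.511,-.417,.019],90-13.2)
E
```

```text
time: 9.98
position: [0.5444, 0.1106, 0.2075]
ee_rot: [[-0.974, 0.226, 0.001], [0.226, 0.974, -0.0], [-0.001, -0.0, -1.0]]
ft_force: [0.4, 0.1, -4.6]
gripper_width: 0.0152
time: 11.48
position: [0.5191, -0.3844, 0.2068]
ee_rot: [[-0.974, 0.227, -0.0], [0.227, 0.974, 0.001], [0.001, 0.0, -1.0]]
ft_force: [-0.7, 1.0, -5.5]
gripper_width: 0.0157
turn 0.13 then dx 0.0006 dy -0.0340 dz 0.1878 at [ 0.5193 -0.384   0.2068] jaw 76.93
```

View pics/f.png

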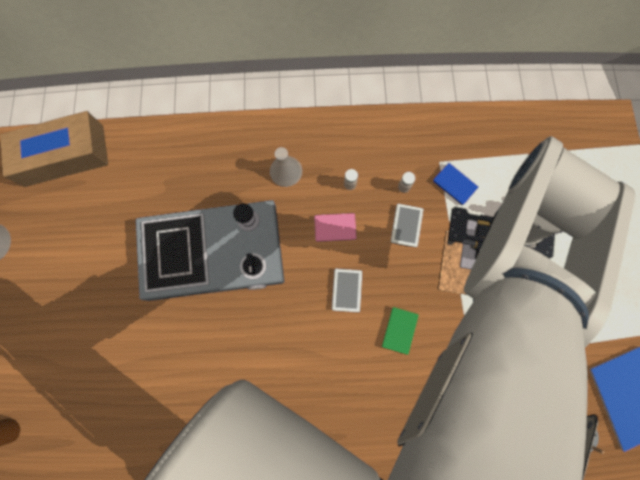

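The plate hangs in the gripper over the cork mat, and the platform with its outline at (174,253) is now clear.

```bash
python3 -m jog '[[-1,0,-0.034,0.03,0],[-1,0,0,0.05,0],[-1,0,0,0.05,0],[-1,0,0,0.04,0],[-1,0,0,0.012,0],[-1,0,0,0.006,0],[-1,0,0,0.002,0],[-1,0,0,0,0],[-1,0,0,0,0]]'
python3 - <<'E'
from h import *
c=cam("top")
# platform/outline
g=c["img"][195:310,125:295]
cv2.imwrite("pics/g.png",cv2.resize(g,None,fx=4.5,fy=4.5,interpolation=cv2.INTER_CUBIC))
E
```

```text
time: 12.65
position: [0.5123, -0.4184, 0.0176]
ee_rot: [[-0.974, 0.226, 0.001], [0.226, 0.974, -0.001], [-0.001, -0.001, -1.0]]
ft_force: [0.2, -0.6, -5.2]
gripper_width: 0.0158
```

View pics/g.png

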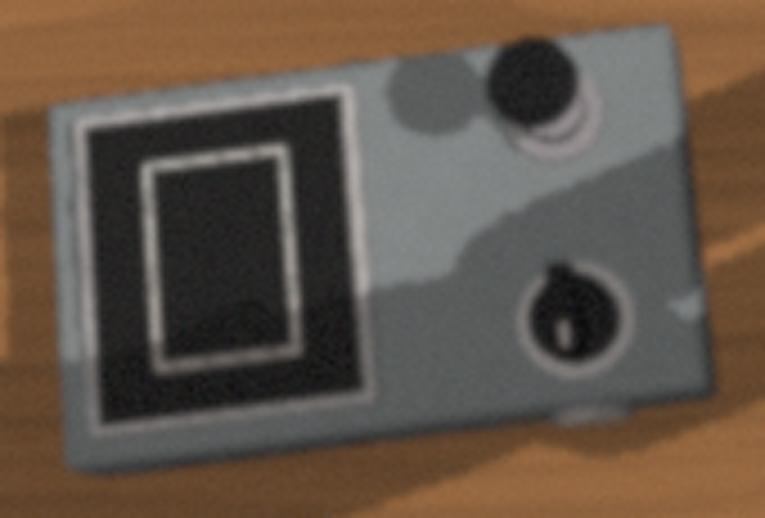

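```bash
python3 -m jog '[[-1,0,0,0.002,0],[-1,0,0,0,0],[0.2,0,0,0,0],[0.2,0,0,0,0],[0.2,0,0,0,0],[0.2,0,0,0,0],[0.5,0,0,-0.02,0],[1,0,0,-0.04,0],[1,0,0,-0.05,0],[1,0,0,-0.05,0],[1,0,0,0,0],[1,0,0,0,0]]'
python3 - <<'E'
from h import *
c=cam("top")
for q in [(141,158,289,148,155,372,300,350),(76,128,350,90,95,432,372,392)]:
    pts=np.array(q,float).reshape(4,2)/4.5+[125,195]-.5+.5/4.5
    W=atz(c,pts,.07); print(W.round(4).tolist(),rect(W),W[:,:2].mean(0))
for r in silhouettes("top","dish1"): 
    m=r["mask"];print(round(r["conf"],2),np.round(r["position"]),maskrect(c,m,.018),c["img"][m].mean(0).round())
plan([.459,-.119,.18],83.6)
show("h","wrist")
E
```

```text
time: 14.2
position: [0.5116, -0.4178, 0.1751]
ee_rot: [[-0.974, 0.226, 0.0], [0.226, 0.974, -0.0], [-0.0, -0.0, -1.0]]
ft_force: [0.3, 0.5, -0.5]
gripper_width: 0.0919
[[0.6166, 0.3282, 0.07], [0.6182, 0.2487, 0.07], [0.5028, 0.3174, 0.07], [0.5111, 0.2413, 0.07]] [563.5, 283.3, 114.3, 79.2, 5.4] [0.56218549 0.28390621]
[[0.6347, 0.3642, 0.07], [0.6481, 0.2166, 0.07], [0.473, 0.3484, 0.07], [0.4878, 0.2037, 0.07]] [560.5, 283.0, 162.5, 148.2, 5.2] [0.56091159 0.28321638]
0.86 [335. 227.] [612.9, -99.6, 97.7, 67.6, 89.9] [119. 102. 173.]
0.85 [457. 181.] [715.2, -407.0, 101.5, 71.6, 46.6] [166.  89.  56.]
0.73 [407. 224.] [610.9, -275.2, 103.6, 65.2, -12.8] [140. 146. 148.]
0.69 [347. 294.] [458.9, -118.3, 99.5, 65.3, -5.5] [148. 153. 154.]
0.61 [400. 332.] [357.7, -240.0, 102.5, 69.2, -15.9] [ 75. 142.  65.]
0.6 [466. 265.] [511.1, -417.1, 100.3, 68.0, -12.0] [110. 111. 117.]
turn -6.68 then dx 0.0850 dy 0.2907 dz -0.0065 at [ 0.5111 -0.4173  0.1735] jaw 76.92
```

View pics/h.png

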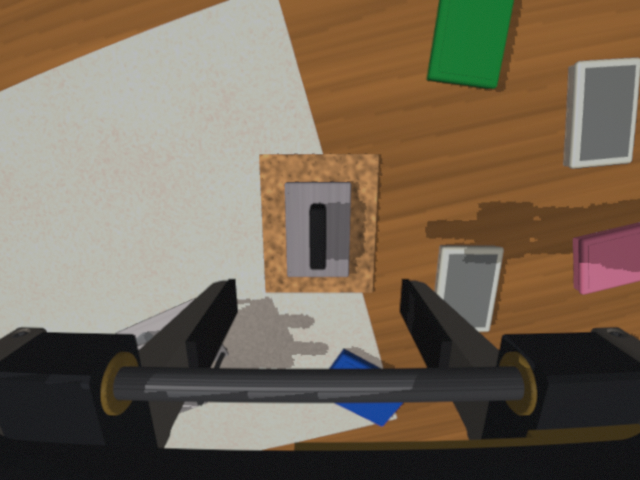

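The plate sits flat on the cork at (318,228) in the wrist view. Next is the nearer dish, at world (0.459,-0.119).

```bash
python3 -m jog '[[1,0,0,0,-6.7],[1,0.0142,0.0485,0,0],[1,0.0142,0.0485,0,0],[1,0.0142,0.0485,0,0],[1,0.0142,0.0485,0,0],[1,0.0142,0.0485,0,0],[1,0.0142,0.0485,0,0],[1,0,0,0,0],[1,0,0,0,0],[1,0,0,0,0]]'
python3 - <<'E'
from h import *
c=show("i","wrist")
for r in silhouettes("wrist","dish1"): 
    m=r["mask"];print(round(r["conf"],2),np.round(r["position"]),maskrect(c,m,.018),c["img"][m].mean(0).round())
plan([.459,-.119,.003],83.6)
E
```

```text
time: 15.6
position: [0.4597, -0.1202, 0.1743]
ee_rot: [[-0.994, 0.112, -0.0], [0.112, 0.994, -0.0], [0.0, -0.0, -1.0]]
ft_force: [0.1, 0.4, -0.5]
gripper_width: 0.092
0.83 [356. 349.] [603.1, -97.3, 100.2, 56.5, 88.4] [147. 118. 206.]
0.7 [225. 360.] [591.8, -238.8, 52.9, 20.3, -33.6] [156. 163. 164.]
0.66 [319. 229.] [460.9, -117.4, 99.1, 66.3, -6.5] [153. 157. 156.]
0.64 [186. 140.] [359.6, -236.0, 101.1, 68.8, -18.7] [ 68. 148.  45.]
turn -0.05 then dx 0.0007 dy 0.0011 dz 0.1714 at [ 0.4596 -0.1202  0.1744] jaw 83.55
```

View pics/i.png

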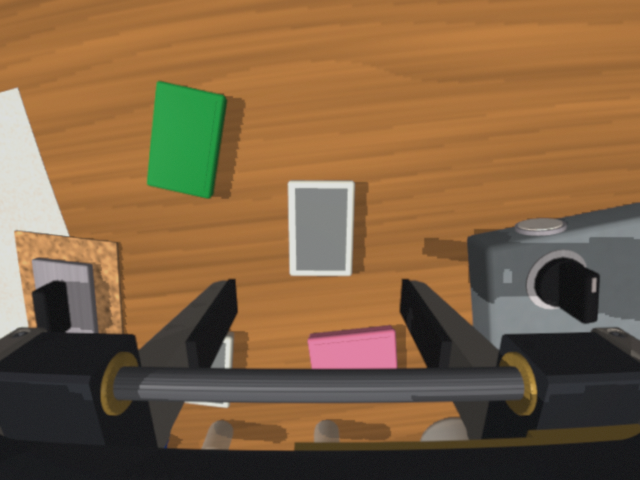

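The close view confirms a white dish with a grey panel, centred at (320,229). I'll grasp it.

```bash
python3 -m jog '[[1,0,0.002,0.05,0],[1,0,0,0.05,0],[1,0,0,0.05,0],[1,0,0,0.014,0],[1,0,0,0.006,0],[1,0,0,0,0],[-1,0,0,0,0],[-1,0,0,0,0],[-1,0,0,0,0],[-1,0,0,0,0],[-1,0,0,0,0],[-1,0,0,0,0]]' 20
python3 - <<'E'
from h import *
plan([.561,.2835,.2],95.2)
E
```

```text
time: 17.2
position: [0.4602, -0.1174, 0.0052]
ee_rot: [[-0.994, 0.111, 0.001], [0.111, 0.994, -0.0], [-0.001, -0.0, -1.0]]
ft_force: [-1.3, -0.1, 8.1]
gripper_width: 0.0658
turn -11.58 then dx -0.1367 dy 0.3901 dz -0.1948 at [ 0.4602 -0.1174  0.0052] jaw 83.62
```

```bash
python3 - <<'E'
from h import *
c=cam("top"); g=cv2.cvtColor(c["img"],cv2.COLOR_BGR2GRAY)
x0,y0=125,195
s=8;crop=cv2.resize(g[y0:310,x0:295],None,fx=s,fy=s,interpolation=cv2.INTER_CUBIC)
# dark mat interior: flood dark region inside
b=(crop<75).astype(np.uint8)
n,l,st,ce=cv2.connectedComponentsWithStats(b)
for i in np.argsort(-st[1:,4])[:4]+1:
    cs,h=cv2.findContours((l==i).astype(np.uint8),cv2.RETR_CCOMP,cv2.CHAIN_APPROX_NONE)
    for k in cs:
        if cv2.contourArea(k)<3000: continue
        p=k[:,0]/s+[x0,y0]-.5+.5/s
        print(i,st[i],rect(atz(c,p,.07)))
cv2.imwrite("pics/j.png",cv2.resize(b*255,(765,518)))
E
```

```text
2 [   157    177    488    577 135960] [560.6, 284.0, 156.8, 138.3, 4.9]
2 [   157    177    488    577 135960] [562.3, 284.2, 115.9, 83.1, 5.1]
7 [  277   283   240   360 74283] [560.7, 284.0, 100.7, 68.3, 4.7]
20 [  134   722   855   135 26991] [457.8, 233.2, 250.0, 18.0, -84.6]
1 [  861    65   163   164 20074] [647.8, 120.2, 49.0, 46.9, -29.0]
```

View pics/j.png

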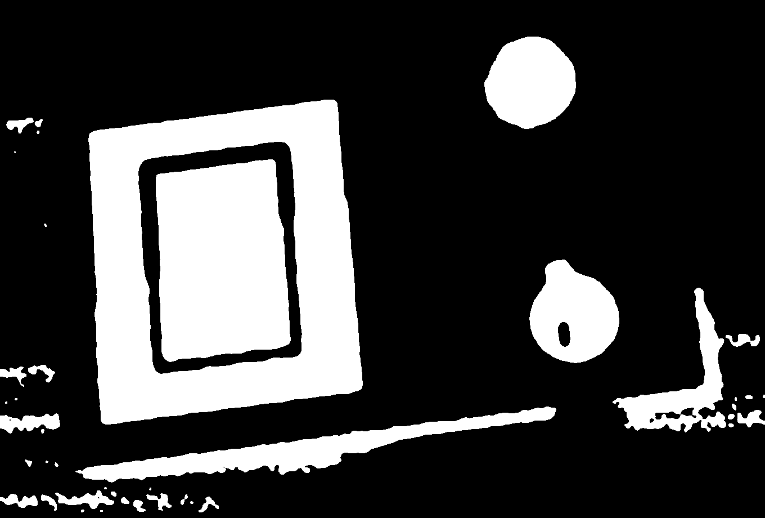

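```bash
python3 -m jog '[[-1,0,0,-0.02,0],[-1,0,0,-0.05,0],[-1,0,0,-0.06,0],[-1,0,0,-0.06,0],[-1,0,0,-0.055,0],[-1,0,0,0,-5.6],[-1,0,0,0,-5.6]]'
python3 - <<'E'
from h import *
plan([.64,.284,.25],94.8)
E
```

```text
time: 18.12
position: [0.4598, -0.1173, 0.2505]
ee_rot: [[-0.996, -0.087, 0.002], [-0.087, 0.996, -0.0], [-0.001, -0.001, -1.0]]
ft_force: [-1.4, -0.5, -1.9]
gripper_width: 0.0656
turn 0.2 then dx -0.2132 dy 0.3848 dz 0.0005 at [ 0.4598 -0.1173  0.2505] jaw 95.0
```

```bash
python3 -m jog '[[-1,-0.0237,0.0428,0,0],[-1,-0.0237,0.0428,0,0],[-1,-0.0237,0.0428,0,0],[-1,-0.0237,0.0428,0,0],[-1,-0.0237,0.0428,0,0],[-1,-0.0237,0.0428,0,0],[-1,-0.0237,0.0428,0,0],[-1,-0.0237,0.0428,0,0],[-1,-0.0237,0.0428,0,0],[-1,0,0,0,0],[-1,0,0,0,0],[-1,0,0,0,0]]'
cat >> h.py <<'E'
def dark(c,box,h,th=75,s=4,amin=800):
    x0,y0,x1,y1=box
    g=cv2.cvtColor(c["img"],cv2.COLOR_BGR2GRAY)
    crop=cv2.resize(g[y0:y1,x0:x1],None,fx=s,fy=s,interpolation=cv2.INTER_CUBIC)
    n,l,st,ce=cv2.connectedComponentsWithStats((crop<th).astype(np.uint8))
    for i in np.argsort(-st[1:,4])[:5]+1:
        cs,_=cv2.findContours((l==i).astype(np.uint8),cv2.RETR_CCOMP,cv2.CHAIN_APPROX_NONE)
        for k in cs:
            if cv2.contourArea(k)<amin*s: continue
            p=k[:,0]/s+[x0,y0]-.5+.5/s
            print(p.mean(0).round(),rect(atz(c,p,h)))
E
python3 - <<'E'
from h import *
c=show("k","wrist"); print(cur()[:2])
dark(c,(100,0,560,320),.07)
E
```

```text
time: 19.62
position: [0.6395, 0.2833, 0.2496]
ee_rot: [[-0.997, -0.083, -0.0], [-0.083, 0.997, -0.0], [0.0, -0.0, -1.0]]
ft_force: [-0.6, -0.1, -1.2]
gripper_width: 0.0656
(array([0.63964512, 0.28332863, 0.24982865]), np.float64(94.76443068632112))
[328. 140.] [561.5, 284.4, 157.4, 137.8, 4.9]
[325. 148.] [562.0, 284.4, 113.9, 80.1, 5.0]
[325. 148.] [561.8, 284.3, 101.3, 67.6, 4.8]
[141.  93.] [520.3, 99.8, 52.9, 49.7, 84.5]
[129. 215.] [646.3, 75.6, 56.7, 56.6, -27.6]
[239. 307.] [736.7, 189.4, 59.9, 51.5, -84.8]
```

View pics/k.png

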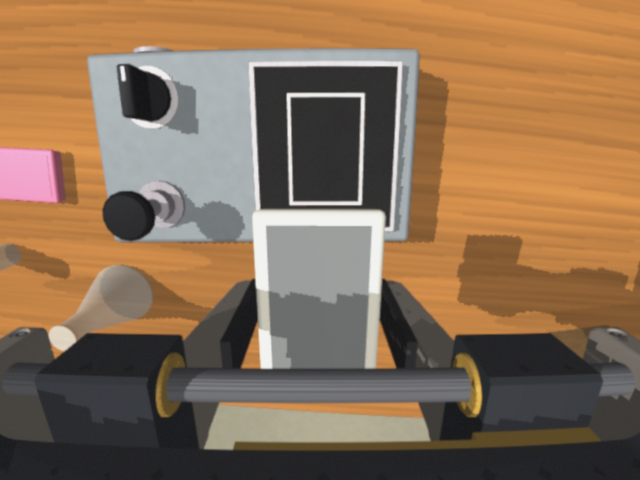

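The platform and outline show clearly at (325,148) with the dish held level in front. Pad centre (0.5617,0.2844), yaw 4.9°.

```bash
python3 - <<'E'
from h import *
c=cam("wrist"); p,jy,s=cur()
xt=s["ee_rot"][:,0]
for px in ([254,211],[385,210],[320,210]):
    w=atz(c,[px],p[2]+.0128)[0]; print((w-p)@xt,(w-p)@s["ee_rot"][:,1])
plan([.5617,.2844,.13],94.9)
plan([.5617,.2844,.076],94.9)
E
```

```text
0.049361657218730794 -0.030474229040787008
0.04983136769169215 0.03270518595401069
0.04980443169543823 0.0013692366120683667
turn -0.14 then dx 0.0777 dy 0.0077 dz 0.1199 at [0.6397 0.2834 0.2499] jaw 94.76
turn -0.14 then dx 0.0777 dy 0.0077 dz 0.1739 at [0.6397 0.2834 0.2499] jaw 94.76
```

```bash
python3 -m jog '[[-1,0.0389,0.0038,0,0],[-1,0.0389,0.0038,0,0],[-1,0,0,0.05,0],[-1,0,0,0.05,0],[-1,0,0,0.05,0],[-1,0,0,0.02,0],[-1,0,0,0,0],[-1,0,0,0,0],[-1,0,0,0.003,0],[-1,0,0,0.001,0],[-1,0,0,0,0]]'
python3 - <<'E'
from h import *
plan([.5617,.2844,.076],94.9)
E
```

```text
time: 21.1
position: [0.5618, 0.2856, 0.0759]
ee_rot: [[-0.996, -0.084, 0.0], [-0.084, 0.996, 0.0], [-0.0, 0.0, -1.0]]
ft_force: [-0.3, 0.5, -0.9]
gripper_width: 0.0653
turn -0.08 then dx 0.0002 dy -0.0012 dz -0.0001 at [0.5618 0.2856 0.0759] jaw 94.82
```

```bash
python3 -m jog '[[-1,0,-0.001,0.001,0],[-1,0,0,0,0],[1,0,0,0,0],[1,0,0,0,0],[1,0,0,0,0],[1,0,0,0,0],[1,0,0,0,0],[1,0,0,-0.02,0],[1,0,0,-0.04,0],[1,0,0,-0.05,0],[1,0,0,-0.02,0],[1,0,0,0,0]]'
python3 - <<'E'
from h import *
c=show("l","wrist");print(cur()[:2])
for r in silhouettes("wrist","dish1"): 
    m=r["mask"];print(round(r["conf"],2),np.round(r["position"]),maskrect(c,m,.088))
dark(c,(100,0,560,320),.07)
c=cam("top")
for r in silhouettes("top","dish1"): 
    m=r["mask"];print(round(r["conf"],2),np.round(r["position"]),maskrect(c,m,.018),c["img"][m].mean(0).round())
plan([.609,-.272,.2],90-13.2)
E
```

```text
time: 22.6
position: [0.563, 0.2851, 0.2077]
ee_rot: [[-0.996, -0.084, 0.004], [-0.084, 0.996, 0.002], [-0.004, 0.002, -1.0]]
ft_force: [0.2, -0.1, -0.6]
gripper_width: 0.092
(array([0.56214199, 0.28464672, 0.20582935]), np.float64(94.81885749540659))
0.83 [318. 232.] [561.8, 285.8, 98.6, 65.4, 4.6]
0.83 [ 25. 238.] [589.6, 2.5, 55.8, 50.3, -2.3]
[317. 224.] [561.9, 284.3, 157.8, 138.2, 4.9]
[317. 229.] [563.1, 284.3, 115.3, 79.4, 4.8]
[120. 177.] [526.8, 101.6, 55.1, 49.1, -5.1]
[119. 302.] [653.7, 85.3, 52.8, 40.6, -84.2]
[415. 302.] [628.8, 388.9, 60.3, 32.3, 33.4]
[222. 304.] [647.6, 197.0, 60.9, 29.9, -31.4]
0.94 [400. 329.] [358.9, -239.0, 103.5, 70.3, -19.9] [ 68. 129.  62.]
0.89 [456. 179.] [714.6, -408.1, 101.0, 71.2, 46.3] [156.  84.  52.]
0.82 [334. 224.] [614.9, -98.7, 98.6, 66.5, -89.4] [141. 120. 200.]
0.75 [174. 258.] [573.8, 305.9, 108.2, 74.9, 0.9] [134. 139. 139.]
0.56 [406. 224.] [611.6, -273.9, 100.6, 66.5, -14.3] [135. 140. 141.]
0.39 [251. 268.] [529.2, 108.2, 52.2, 49.7, 57.9] [54. 54. 55.]
turn 18.02 then dx -0.1736 dy -0.5305 dz 0.0034 at [0.5611 0.2841 0.2034] jaw 94.82
```

View pics/l.png

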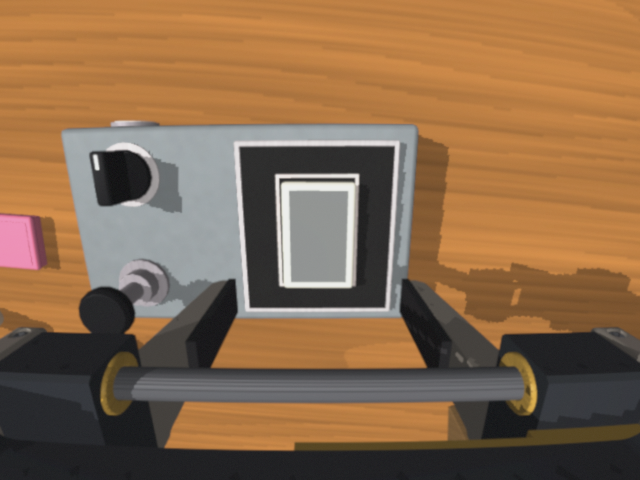

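Dish 1 lies centred in the outline at (318,232). Now the second dish.

```bash
python3 -m jog '[[1,0,0,0,9.2],[1,0,0,0,9.2],[1,-0.0177,-0.053,0.003,0],[1,-0.0177,-0.053,0.003,0],[1,-0.0177,-0.053,0.003,0],[1,-0.0177,-0.053,0.003,0],[1,-0.0177,-0.053,0.003,0],[1,-0.0177,-0.053,0.003,0],[1,-0.0177,-0.053,0.003,0],[1,-0.0177,-0.053,0.003,0],[1,-0.0177,-0.053,0.003,0],[1,-0.0177,-0.053,0,0]]'
python3 -m jog '[[1,0,0,0,0],[1,0,0,0,0],[1,0,0,0,0]]'
python3 - <<'E'
from h import *
c=show("m","wrist");print(cur()[:2])
for r in silhouettes("wrist","dish1"): 
    m=r["mask"];print(round(r["conf"],2),np.round(r["position"]),maskrect(c,m,.018),c["img"][m].mean(0).round())
plan([.611,-.272,.005],76.3)
E
```

```text
time: 24.3
position: [0.6086, -0.2738, 0.1759]
ee_rot: [[-0.972, 0.235, -0.002], [0.235, 0.972, 0.001], [0.003, 0.001, -1.0]]
ft_force: [0.2, 0.0, 0.0]
gripper_width: 0.0917
time: 24.68
position: [0.6092, -0.2708, 0.1771]
ee_rot: [[-0.972, 0.234, -0.001], [0.234, 0.972, 0.001], [0.001, 0.0, -1.0]]
ft_force: [-1.1, 0.2, 0.3]
gripper_width: 0.0915
(array([ 0.60940285, -0.27076129,  0.17737602]), np.float64(76.50721519270469))
0.72 [244. 349.] [729.5, -387.0, 72.3, 54.3, -41.3] [166.  78.  32.]
0.72 [485. 191.] [616.6, -99.2, 101.7, 66.2, -89.7] [143. 114. 201.]
0.61 [285.  10.] [406.6, -254.0, 65.2, 12.1, 76.0] [ 52. 112.  37.]
0.6 [314. 232.] [614.5, -274.3, 99.9, 66.1, -13.0] [151. 155. 154.]
turn 0.21 then dx -0.0017 dy -0.0007 dz 0.1726 at [ 0.6095 -0.2709  0.1776] jaw 76.51
```

View pics/m.png

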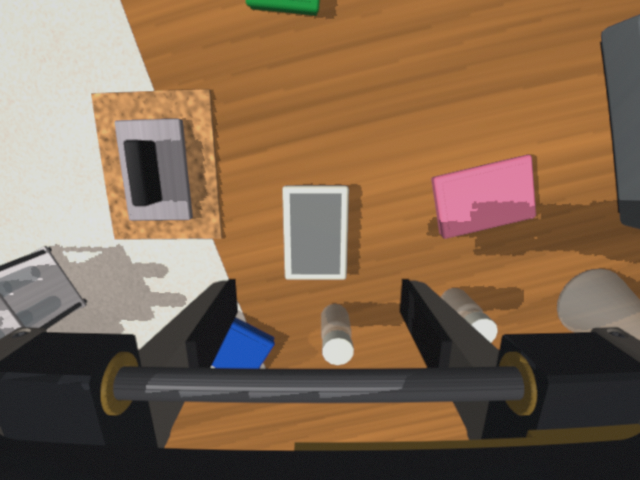

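The second dish is at (314,232) with the vials clear ahead of it. I'll descend and grip.

```bash
python3 -m jog '[[1,-0.0046,-0.002,0.05,0],[1,0,0,0.05,0],[1,0,0,0.05,0],[1,0,0,0.017,0],[1,0,0,0.0055,0],[1,0,0,0,0],[-1,0,0,0,0],[-1,0,0,0,0],[-1,0,0,0,0],[-1,0,0,0,0],[-1,0,0,0,0],[-1,0,0,0,0]]' 20
python3 -m jog '[[-1,0,0,-0.02,0],[-1,0,0,-0.05,0],[-1,0,0,-0.06,0],[-1,0,0,-0.06,0],[-1,0,0,-0.055,0],[-1,0,0,0,-9.2],[-1,0,0,0,-9.2],[-1,0,0,0,0]]'
python3 - <<'E'
from h import *
plan([.64,.284,.25],94.9)
E
```

```text
time: 26.28
position: [0.6139, -0.2755, 0.0059]
ee_rot: [[-0.972, 0.235, 0.001], [0.235, 0.972, -0.0], [-0.001, -0.0, -1.0]]
ft_force: [-1.3, 0.7, 5.5]
gripper_width: 0.0658
time: 27.28
position: [0.6132, -0.2752, 0.2511]
ee_rot: [[-0.997, -0.083, 0.001], [-0.083, 0.997, -0.0], [-0.001, -0.0, -1.0]]
ft_force: [-0.7, -0.2, -2.3]
gripper_width: 0.0655
turn -0.14 then dx -0.0744 dy 0.5549 dz 0.0011 at [ 0.6132 -0.2752  0.2511] jaw 94.76
```

```bash
python3 -m jog '[[-1,-0.0068,0.0504,0,0],[-1,-0.0068,0.0504,0,0],[-1,-0.0068,0.0504,0,0],[-1,-0.0068,0.0504,0,0],[-1,-0.0068,0.0504,0,0],[-1,-0.0068,0.0504,0,0],[-1,-0.0068,0.0504,0,0],[-1,-0.0068,0.0504,0,0],[-1,-0.0068,0.0504,0,0],[-1,-0.0068,0.0504,0,0],[-1,-0.0068,0.0504,0,0],[-1,0,0,0,0]]'
python3 -m jog '[[-1,0,0,0,0],[-1,0,0,0,0],[-1,0,0,0,0]]'
python3 - <<'E'
from h import *
c=show("n","wrist"); print(cur()[:2])
for r in silhouettes("wrist","dish1"): 
    m=r["mask"];print(round(r["conf"],2),np.round(r["position"]),maskrect(c,m,.088))
dark(c,(100,0,560,320),.07)
plan([.5617,.2844,.094],94.9)
E
```

```text
time: 28.78
position: [0.6408, 0.2869, 0.2499]
ee_rot: [[-0.996, -0.084, -0.0], [-0.084, 0.996, 0.001], [0.0, 0.001, -1.0]]
ft_force: [0.2, -1.3, -1.1]
gripper_width: 0.0659
time: 29.15
position: [0.6416, 0.2823, 0.2503]
ee_rot: [[-0.997, -0.082, 0.0], [-0.082, 0.997, -0.0], [-0.0, -0.0, -1.0]]
ft_force: [-0.3, 0.5, -1.7]
gripper_width: 0.0658
(array([0.6415558 , 0.28243017, 0.25029739]), np.float64(94.72559927848829))
0.96 [320. 285.] [716.3, 289.1, 192.0, 136.8, 4.6]
0.88 [ 32. 174.] [607.4, -19.1, 76.2, 54.7, -89.9]
0.77 [284. 161.] [580.9, 243.4, 87.6, 66.1, 4.6]
0.3 [134. 211.] [640.9, 87.4, 56.3, 55.5, -23.8]
[343. 128.] [561.7, 284.3, 157.8, 138.1, 4.9]
[332. 140.] [562.1, 284.3, 101.9, 67.7, 4.8]
[139.  88.] [519.2, 100.5, 53.5, 50.8, 4.1]
[132. 212.] [646.0, 76.0, 57.0, 56.6, 66.8]
[238. 307.] [739.1, 188.3, 60.3, 51.6, -84.9]
turn -0.16 then dx 0.0794 dy 0.0086 dz 0.1563 at [0.6416 0.2826 0.2503] jaw 94.74
```

View pics/n.png

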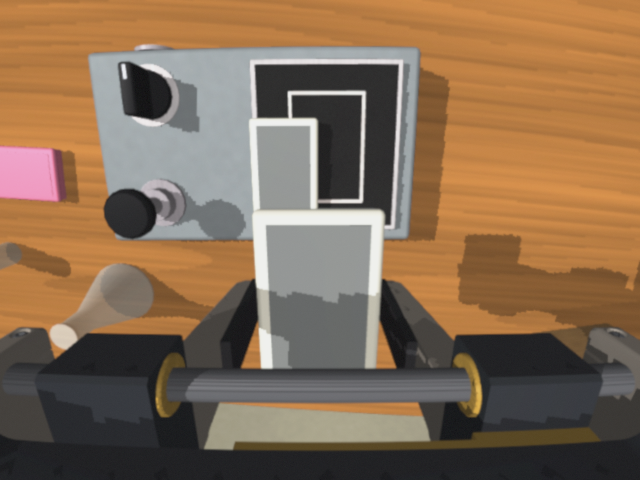

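Dish 1 has been knocked aside: it is now at (284,161), about 4 cm off the outline. I'll park dish 2 on the clear bench left of the shaker, then re-centre dish 1.

```bash
python3 -m jog '[[-1,0.0207,0.0413,0,0],[-1,0.0207,0.0413,0,0],[-1,0.0207,0.0413,0,0],[-1,0.0207,0.0413,0,0],[-1,0.0207,0.0413,0,0],[-1,0,0,0,0],[-1,0,0,0,0],[-1,0,0,0,0]]'
python3 - <<'E'
from h import *
show("o","wrist")
c=cam("top");cv2.imwrite("pics/o2.png",c["img"])
print(cur()[:2])
E
```

```text
time: 30.25
position: [0.5217, 0.4794, 0.2502]
ee_rot: [[-0.997, -0.083, 0.0], [-0.083, 0.997, -0.0], [-0.0, -0.0, -1.0]]
ft_force: [0.4, 0.3, -1.3]
gripper_width: 0.0658
(array([0.52167172, 0.47950158, 0.25016233]), np.float64(94.7365241358089))
```

View pics/o.png

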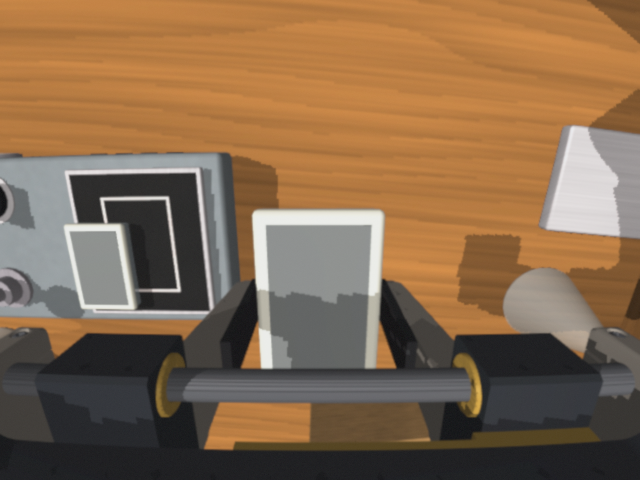

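View pics/o2.png

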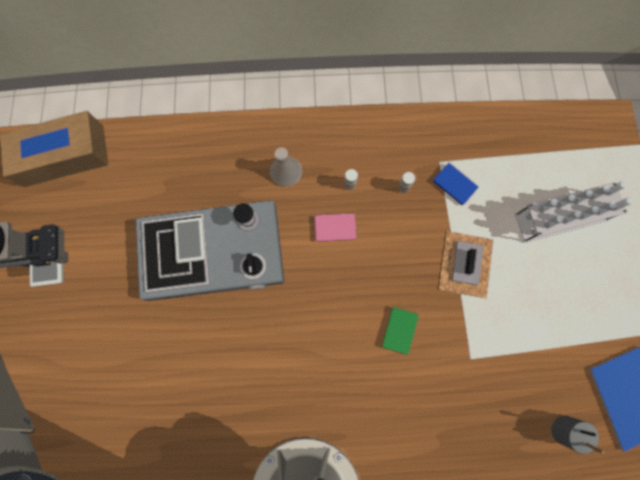

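```bash
python3 - <<'E'
from h import *
c=cam("wrist")
px=[[515,295],[530,285],[545,275],[520,320],[550,310],[590,340]]
print(deproj(c,px)[0].round(3))
E
```

```text
[[0.609 0.755 0.017]
 [0.59  0.767 0.024]
 [0.576 0.788 0.019]
 [0.638 0.761 0.032]
 [0.606 0.773 0.063]
 [0.489 0.556 0.34 ]]
```

The left-hand glass is at y≈0.76, well clear. I'll set dish 2 down here.

```bash
python3 -m jog '[[-1,0,0,0.06,0],[-1,0,0,0.06,0],[-1,0,0,0.06,0],[-1,0,0,0.055,0],[-1,0,0,0.006,0],[-1,0,0,0.003,0],[-1,0,0,0,0],[1,0,0,0,0],[1,0,0,0,0],[1,0,0,0,0],[1,0,0,0,0],[1,0,0,0,0]]'
python3 -m jog '[[1,0,0,-0.02,0],[1,0,0,-0.05,0],[1,0,0,-0.06,0],[1,0,0,-0.06,0],[1,0,0,0,0],[1,0,0,0,0]]'
python3 - <<'E'
from h import *
c=cam("wrist")
for r in silhouettes("wrist","dish1"): 
    m=r["mask"];print(round(r["conf"],2),np.round(r["position"]),maskrect(c,m,.018),maskrect(c,m,.088))
c=cam("top")
for r in silhouettes("top","dish1"): 
    m=r["mask"];print(round(r["conf"],2),np.round(r["position"]),maskrect(c,m,.018),maskrect(c,m,.088))
plan([.578,.244,.19],94.9)
E
```

```text
time: 31.9
position: [0.5208, 0.4805, 0.0061]
ee_rot: [[-0.996, -0.084, -0.0], [-0.084, 0.996, -0.0], [0.0, -0.0, -1.0]]
ft_force: [0.2, -0.1, 1.0]
gripper_width: 0.0916
time: 32.65
position: [0.5208, 0.4804, 0.197]
ee_rot: [[-0.996, -0.084, 0.001], [-0.084, 0.996, 0.001], [-0.001, 0.001, -1.0]]
ft_force: [-0.6, -0.7, -0.5]
gripper_width: 0.0919
0.96 [ 68. 279.] [617.7, 193.7, 124.8, 94.7, 4.1] [582.8, 249.9, 99.8, 75.8, 4.1]
0.78 [319. 224.] [522.6, 481.9, 98.6, 65.4, 4.8] [506.7, 480.4, 78.8, 52.3, 4.8]
0.88 [456. 183.] [714.9, -405.8, 100.7, 70.5, 46.2] [692.2, -384.5, 94.2, 66.0, 46.2]
0.88 [398. 331.] [359.7, -237.8, 100.1, 66.6, -20.5] [359.7, -227.2, 93.7, 62.3, -20.5]
0.78 [334. 226.] [614.9, -96.9, 101.9, 66.9, -89.9] [598.6, -95.4, 95.3, 62.6, -89.9]
0.68 [104. 277.] [522.5, 477.7, 104.0, 71.7, 5.3] [512.2, 442.4, 97.3, 67.1, 5.3]
0.58 [190. 241.] [599.3, 263.5, 108.2, 77.7, 4.5] [584.0, 241.9, 101.3, 72.7, 4.5]
turn -0.08 then dx -0.0374 dy -0.2400 dz 0.0045 at [0.5202 0.4799 0.1945] jaw 94.82
```

```bash
python3 -m jog '[[1,-0.0086,-0.0479,0,0],[1,-0.0086,-0.0479,0,0],[1,-0.0086,-0.0479,0,0],[1,-0.0086,-0.0479,0,0],[1,-0.0086,-0.0479,0,0],[1,0,0,0,0],[1,0,0,0,0],[1,0,0,0,0]]'
python3 - <<'E'
from h import *
c=show("p","wrist")
for r in silhouettes("wrist","dish1"): 
    m=r["mask"];print(round(r["conf"],2),np.round(r["position"]),maskrect(c,m,.088))
plan([.582,.243,.076],94.7)
E
```

```text
time: 33.85
position: [0.5834, 0.2466, 0.1957]
ee_rot: [[-0.996, -0.085, -0.001], [-0.085, 0.996, 0.0], [0.001, 0.0, -1.0]]
ft_force: [-0.3, 0.1, 0.8]
gripper_width: 0.092
0.96 [536. 188.] [519.7, 429.9, 80.5, 59.0, 5.2]
0.76 [ 32. 226.] [593.6, -13.7, 68.9, 54.3, 89.9]
turn 0.21 then dx 0.0018 dy -0.0035 dz 0.1198 at [0.5835 0.2466 0.1958] jaw 94.91
```

View pics/p.png

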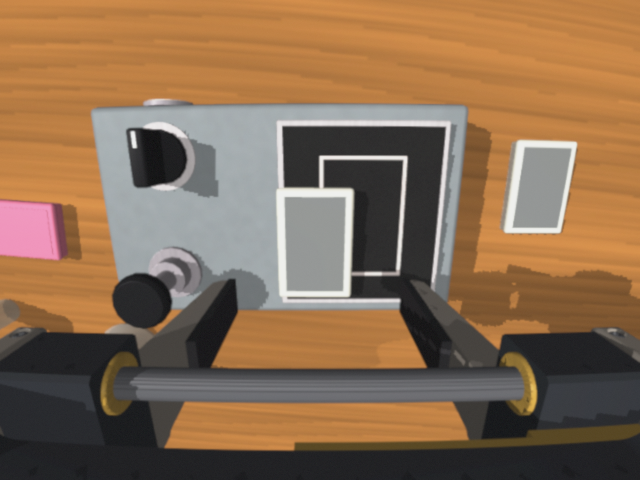

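```bash
python3 - <<'E'
from h import *
c=cam("wrist")
W=atz(c,[[276,188],[354,188],[351,297],[279,297]],.088);print(W.round(4),W.mean(0),rect(W))
for r in silhouettes("wrist","dish2"): 
    m=r["mask"];print(round(r["conf"],2),np.round(r["position"]),maskrect(c,m,.088))
for r in pinpoint("wrist","dish2"): print(r["conf"],r["position"],atz(c,[r["position"]],.07))
E
```

```text
[[0.5395 0.208  0.088 ]
 [0.534  0.2729 0.088 ]
 [0.6329 0.2815 0.088 ]
 [0.6385 0.2156 0.088 ]] [0.58622491 0.24451177 0.088     ] [586.2, 244.4, 99.3, 66.1, 4.9]
0.91 [539. 188.] [519.8, 429.5, 80.5, 58.3, 4.9]
0.74 [ 32. 229.] [593.7, -13.9, 68.9, 54.6, 90.0]
0.57 [317. 242.] [585.3, 244.4, 99.1, 66.8, 4.9]
0.72 [530.2, 187.8] [[0.52079917 0.43508157 0.07      ]]
0.71 [312.9, 240.7] [[0.58735232 0.24248236 0.07      ]]
0.57 [28.1, 224.4] [[ 0.59425044 -0.0309561   0.07      ]]
```

```bash
python3 -m jog '[[1,-0.0018,-0.0024,0.05,0],[1,0,0,0.05,0],[1,0,0,0.0195,0],[1,0,0,0,0],[1,0,0,0,0],[-1,0,0,0,0],[-1,0,0,0,0],[-1,0,0,0,0],[-1,0,0,0,0],[-1,0,0,0,0],[-1,0,0,0,0],[-1,0,0,0,0]]' 20
python3 -m jog '[[-1,0,0,-0.02,0],[-1,0.01,0.021,0,0],[-1,0.0103,0.0208,0,0],[-1,0,0,0,0],[-1,0,0,0,0],[-1,0,0,0,0],[-1,0,0,0,0]]'
python3 - <<'E'
from h import *
plan([.5617,.2844,.076],94.9)
E
```

```text
time: 35.6
position: [0.5862, 0.2434, 0.0773]
ee_rot: [[-0.996, -0.084, 0.001], [-0.084, 0.996, 0.0], [-0.001, 0.0, -1.0]]
ft_force: [-1.3, -1.1, 7.0]
gripper_width: 0.0658
time: 36.48
position: [0.5623, 0.2828, 0.0964]
ee_rot: [[-0.997, -0.083, -0.0], [-0.083, 0.997, -0.0], [0.0, -0.0, -1.0]]
ft_force: [0.1, 1.2, -1.6]
gripper_width: 0.066
turn -0.11 then dx 0.0004 dy 0.0016 dz 0.0204 at [0.5623 0.2828 0.0964] jaw 94.79
```

```bash
python3 -m jog '[[-1,0.0005,0.0016,0.015,0],[-1,0,0,0.004,0],[-1,0,0,0.001,0],[-1,0,0,0,0],[-1,0,0,0,0],[1,0,0,0,0],[1,0,0,0,0],[1,0,0,0,0],[1,0,0,0,0],[1,0,0,0,0]]'
python3 -m jog '[[1,0,0,-0.02,0],[1,0,0,-0.05,0],[1,0,0,-0.05,0],[1,0,0,0,0],[1,0,0,0,0],[1,0,0,0,0]]'
python3 - <<'E'
from h import *
c=show("q","wrist")
for r in silhouettes("wrist","dish1"): 
    m=r["mask"];print(round(r["conf"],2),np.round(r["position"]),maskrect(c,m,.088))
dark(c,(100,0,560,320),.07)
plan([.521,.48,.195],94.9)
E
```

```text
time: 37.72
position: [0.5615, 0.2847, 0.0765]
ee_rot: [[-0.996, -0.084, -0.0], [-0.084, 0.996, -0.0], [0.0, -0.0, -1.0]]
ft_force: [0.3, -0.6, -0.7]
gripper_width: 0.0918
time: 38.48
position: [0.5607, 0.2843, 0.1954]
ee_rot: [[-0.996, -0.084, -0.002], [-0.084, 0.996, -0.001], [0.002, -0.001, -1.0]]
ft_force: [-0.7, -0.2, -0.0]
gripper_width: 0.0918
0.94 [316. 238.] [560.1, 284.9, 98.5, 67.1, 4.8]
0.87 [ 21. 245.] [588.5, 8.1, 54.0, 43.9, -0.6]
0.63 [500. 204.] [514.7, 437.6, 79.6, 56.2, 4.8]
[318. 230.] [561.9, 284.5, 158.1, 138.6, 4.9]
[318. 235.] [562.6, 284.3, 114.0, 79.3, 4.8]
[118. 182.] [526.8, 104.5, 54.6, 43.2, -4.9]
[417. 303.] [614.7, 392.3, 45.5, 44.0, -85.7]
[222. 304.] [637.9, 199.0, 58.5, 28.5, -31.5]
[117. 306.] [648.5, 89.1, 44.2, 30.1, -84.2]
turn -0.08 then dx 0.0230 dy 0.1983 dz 0.0003 at [0.5608 0.2844 0.1953] jaw 94.82
```

View pics/q.png

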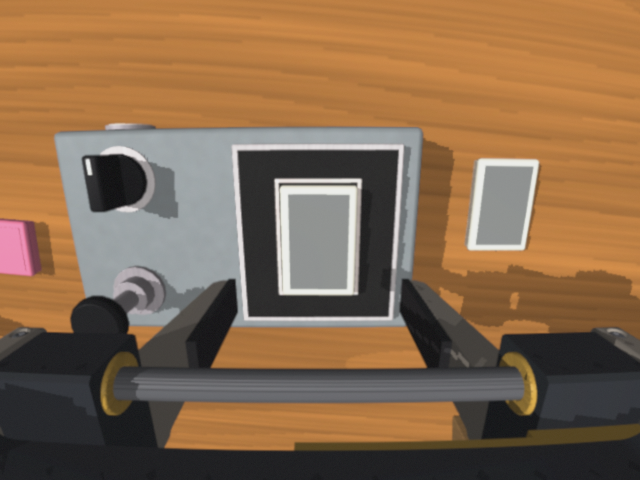

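Dish 1 is centred again at (316,238), within about 2 mm. Next I'll fetch dish 2 from (503,205), beside the shaker.

```bash
python3 -m jog '[[1,0.0046,0.0397,0,0],[1,0.0046,0.0397,0,0],[1,0.0046,0.0397,0,0],[1,0.0046,0.0397,0,0],[1,0.0046,0.0397,0,0],[1,0,0,0.05,0],[1,0,0,0.05,0],[1,0,0,0.05,0],[1,0,0,0.032,0],[1,0,0,0.006,0],[1,0,0,0,0],[1,0,0,0,0]]'
python3 -m jog '[[-1,0,0,0,0],[-1,0,0,0,0],[-1,0,0,0,0],[-1,0,0,0,0],[-1,0,0,0,0],[-1,0,0,0,0],[-1,0,0,-0.02,0],[-1,0,0,-0.05,0],[-1,0,0,-0.06,0],[-1,0,0,0,0],[-1,0,0,0,0]]'
python3 - <<'E'
from h import *
plan([.5617,.2844,.134],94.9)
E
```

```text
time: 40.08
position: [0.5228, 0.4815, 0.0103]
ee_rot: [[-0.996, -0.084, 0.002], [-0.084, 0.996, 0.002], [-0.002, 0.002, -1.0]]
ft_force: [0.2, 0.2, 0.5]
gripper_width: 0.0916
time: 41.45
position: [0.5216, 0.4804, 0.1389]
ee_rot: [[-0.996, -0.084, 0.0], [-0.084, 0.996, 0.0], [-0.0, 0.0, -1.0]]
ft_force: [1.4, 0.5, -1.3]
gripper_width: 0.0654
turn -0.08 then dx -0.0232 dy -0.1987 dz 0.0049 at [0.5216 0.4804 0.1389] jaw 94.82
```

```bash
python3 -m jog '[[-1,-0.0046,-0.0397,0,0],[-1,-0.0046,-0.0397,0,0],[-1,-0.0046,-0.0397,0,0],[-1,-0.0046,-0.0397,0,0],[-1,-0.0046,-0.0397,0,0],[-1,0,0,0,0],[-1,0,0,0,0],[-1,0,0,0,0],[-1,0,0,0.03,0],[-1,0,0,0,0],[-1,0,0,0,0]]'
python3 - <<'E'
from h import *
show("r","wrist")
plan([.5617,.2844,.0975],94.9)
E
```

```text
time: 42.82
position: [0.5615, 0.2854, 0.109]
ee_rot: [[-0.996, -0.085, 0.0], [-0.085, 0.996, 0.0], [-0.0, 0.0, -1.0]]
ft_force: [-0.8, -0.5, -1.2]
gripper_width: 0.066
turn -0.04 then dx 0.0003 dy -0.0010 dz 0.0120 at [0.5619 0.2855 0.1095] jaw 94.86
```

View pics/r.png

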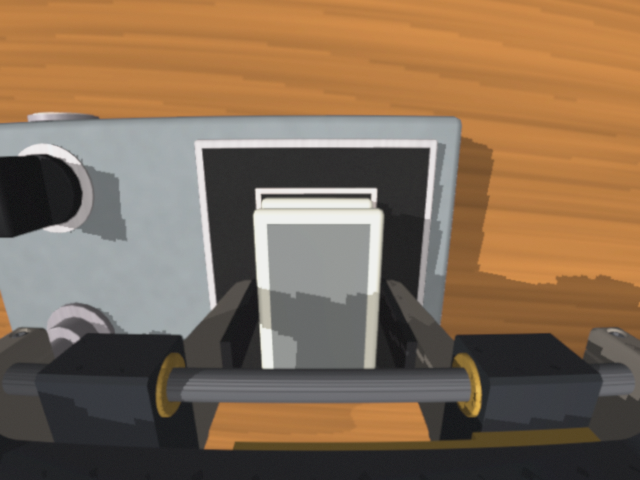

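Dish 1 is still in place under the held dish 2, at (316,200). I'll lower and release.

```bash
python3 -m jog '[[-1,0.0003,-0.001,0.007,0],[-1,0,0,0.004,0],[-1,0,0,0.0015,0],[-1,0,0,0,0],[-1,0,0,0,0]]'
python3 -m jog '[[1,0,0,0,0],[1,0,0,0,0],[1,0,0,0,0],[1,0,0,0,0],[1,0,0,0,0],[1,0,0,-0.02,0],[1,0,0,-0.05,0],[1,0,0,-0.05,0],[1,0,0,0,0],[1,0,0,0,0]]'
python3 - <<'E'
from h import *
c=show("s","wrist")
for r in silhouettes("wrist","dish1"): 
    m=r["mask"];print(round(r["conf"],2),np.round(r["position"]),maskrect(c,m,.106))
dark(c,(100,0,560,320),.07)
plan([.5115,-.417,.21],77)
E
```

```text
time: 43.5
position: [0.5613, 0.2837, 0.0971]
ee_rot: [[-0.996, -0.084, 0.0], [-0.084, 0.996, 0.0], [-0.0, 0.0, -1.0]]
ft_force: [-3.5, -1.9, 8.5]
gripper_width: 0.0658
time: 44.75
position: [0.5611, 0.2836, 0.2166]
ee_rot: [[-0.996, -0.084, 0.001], [-0.084, 0.996, 0.0], [-0.001, 0.0, -1.0]]
ft_force: [0.3, -0.2, -0.3]
gripper_width: 0.0919
0.98 [318. 240.] [561.6, 284.1, 102.0, 67.6, 5.8]
0.58 [ 27. 242.] [584.0, 12.0, 55.9, 52.4, 89.2]
0.57 [319. 185.] [510.3, 281.4, 57.2, 1.7, -85.2]
[318. 225.] [562.0, 284.3, 157.8, 138.0, 4.8]
[318. 232.] [567.0, 284.7, 122.8, 79.4, 4.8]
[125. 178.] [525.0, 99.2, 55.0, 49.8, -84.5]
[123. 302.] [655.4, 81.3, 61.1, 42.5, -84.2]
[414. 302.] [630.6, 389.6, 61.3, 32.1, 34.1]
[222. 304.] [649.8, 193.0, 62.6, 30.9, -31.4]
turn 17.82 then dx -0.1098 dy -0.6934 dz 0.0051 at [0.5605 0.2833 0.2151] jaw 94.82
```

View pics/s.png

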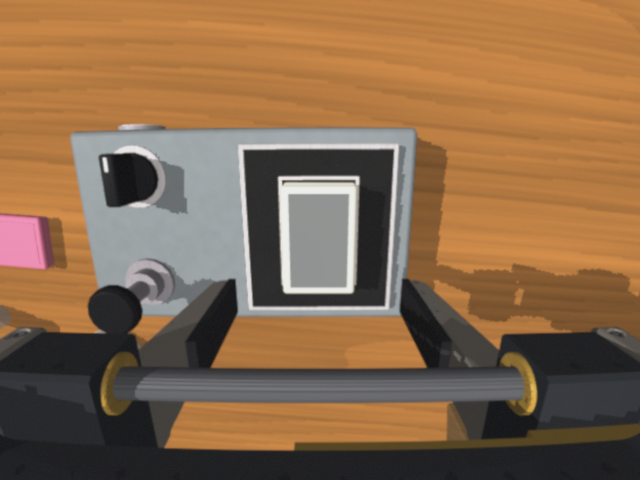

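Both dishes are stacked squarely at (318,240). Now the hold-down plate on the cork.

```bash
python3 -m jog '[[1,0,0,0,9],[1,0,0,0,8.8],[1,-0.0092,-0.0578,0,0],[1,-0.0092,-0.0578,0,0],[1,-0.0092,-0.0578,0,0],[1,-0.0092,-0.0578,0,0],[1,-0.0092,-0.0578,0,0],[1,-0.0092,-0.0578,0,0],[1,-0.0092,-0.0578,0,0],[1,-0.0092,-0.0578,0,0],[1,-0.0092,-0.0578,0,0],[1,-0.0092,-0.0578,0,0]]'
python3 -m jog '[[0.2,-0.0092,-0.0578,0,0],[0.2,-0.009,-0.0578,0.03,0],[0.2,0,0,0,0],[0.2,0,0,0,0],[0.2,0,0,0,0]]'
python3 - <<'E'
from h import *
c=show("t","wrist")
for r in silhouettes("wrist","holddown"): print(r["conf"],r["position"],maskrect(c,r["mask"],.014))
plan([.5115,-.417,.02],77)
E
```

```text
time: 46.35
position: [0.5201, -0.3017, 0.2147]
ee_rot: [[-0.974, 0.225, -0.002], [0.225, 0.974, 0.001], [0.002, 0.001, -1.0]]
ft_force: [0.6, 0.1, 0.5]
gripper_width: 0.0918
time: 46.98
position: [0.5134, -0.4129, 0.1878]
ee_rot: [[-0.975, 0.224, 0.0], [0.224, 0.975, 0.0], [0.0, 0.0, -1.0]]
ft_force: [-1.5, 0.2, 0.1]
gripper_width: 0.0552
0.97 [311.7, 224.9] [513.4, -417.6, 100.5, 65.8, -13.0]
turn 0.1 then dx 0.0012 dy -0.0044 dz 0.1682 at [ 0.5136 -0.413   0.1882] jaw 77.1
```

View pics/t.png

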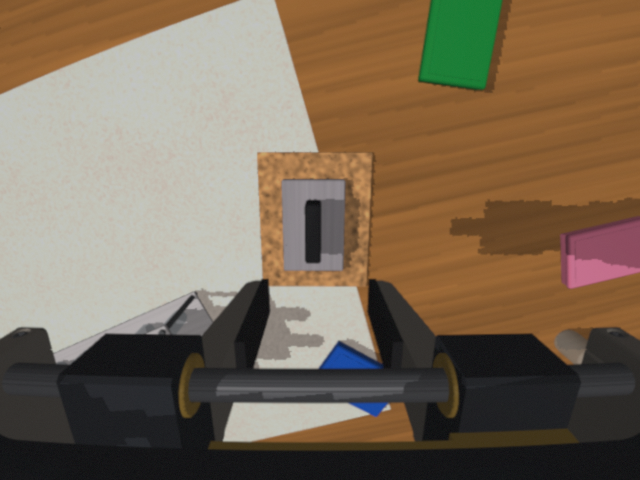

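```bash
python3 -m jog '[[0.2,0,-0.0046,0.05,0],[0.2,0,0,0.05,0],[0.2,0,0,0.05,0],[0.2,0,0,0.017,0],[0.2,0,0,0.0035,0],[0.2,0,0,0,0],[-1,0,0,0,0],[-1,0,0,0,0],[-1,0,0,0,0],[-1,0,0,0,0],[-1,0,0,0,0],[-1,0,0,0,0]]' 40
python3 -m jog '[[-1,0,0,0,0],[-1,0,0,0,0]]'
```

```text
time: 48.58
position: [0.5121, -0.4185, 0.0172]
ee_rot: [[-0.974, 0.225, 0.0], [0.225, 0.974, 0.0], [-0.0, 0.0, -1.0]]
ft_force: [-1.1, 1.4, 3.6]
gripper_width: 0.0159
time: 48.82
position: [0.5121, -0.4185, 0.0172]
ee_rot: [[-0.974, 0.225, -0.0], [0.225, 0.974, 0.0], [0.0, 0.0, -1.0]]
ft_force: [-0.7, 0.9, 4.7]
gripper_width: 0.0156
```

```bash
python3 -m jog '[[-1,0,0,-0.02,0],[-1,0,0,-0.05,0],[-1,0,0,-0.06,0],[-1,0,0,-0.06,0],[-1,0,0,-0.03,0],[-1,0,0,0,-6],[-1,0,0,0,-6],[-1,0,0,0,-6],[-1,0,0,0,0]]'
python3 - <<'E'
from h import *
plan([.5617,.2844,.24],94.85)
E
```

```text
time: 49.95
position: [0.5117, -0.4183, 0.2375]
ee_rot: [[-0.996, -0.087, -0.0], [-0.087, 0.996, 0.0], [0.0, 0.0, -1.0]]
ft_force: [0.2, -0.0, -4.6]
gripper_width: 0.016
turn 0.13 then dx -0.1092 dy 0.6960 dz -0.0025 at [ 0.5117 -0.4183  0.2375] jaw 94.98
```

```bash
python3 -m jog '[[-1,-0.0125,0.0464,0,0],[-1,-0.0125,0.0464,0,0],[-1,-0.0125,0.0464,0,0],[-1,-0.0125,0.0464,0,0],[-1,-0.0125,0.0464,0,0],[-1,-0.0125,0.0464,0,0],[-1,-0.0125,0.0464,0,0],[-1,-0.0125,0.0464,0,0],[-1,-0.0125,0.0464,0,0],[-1,-0.0125,0.0464,0,0],[-1,-0.0125,0.0464,0,0],[-1,-0.0125,0.0464,0,0]]'
python3 -m jog '[[-1,-0.0125,0.0464,0,0],[-1,-0.0125,0.0464,0,0],[-1,-0.0125,0.0464,0,0],[-1,0,0,0,0],[-1,0,0,0,0],[-1,0,0,0,0],[-1,0,0,0,0]]'
python3 - <<'E'
from h import *
c=show("u","wrist")
for r in silhouettes("wrist","dish1"): 
    m=r["mask"];print(round(r["conf"],2),np.round(r["position"]),maskrect(c,m,.106))
p,jy,s=cur()
plan([.5617,.2844,.122],94.9)
E
```

```text
time: 51.45
position: [0.6127, 0.1508, 0.2374]
ee_rot: [[-0.996, -0.085, 0.0], [-0.085, 0.996, -0.0], [-0.0, -0.0, -1.0]]
ft_force: [-0.2, -0.3, -5.0]
gripper_width: 0.0156
time: 52.32
position: [0.638, 0.2902, 0.2373]
ee_rot: [[-0.996, -0.086, 0.0], [-0.086, 0.996, -0.0], [-0.0, -0.0, -1.0]]
ft_force: [-0.1, 0.6, -3.7]
gripper_width: 0.0158
0.78 [ 26. 175.] [604.0, 10.0, 56.1, 53.2, 88.1]
0.68 [318. 148.] [560.6, 283.9, 95.7, 66.5, 5.0]
turn 0.06 then dx 0.0766 dy 0.0004 dz 0.1153 at [0.638  0.2905 0.2373] jaw 94.96
```

View pics/u.png

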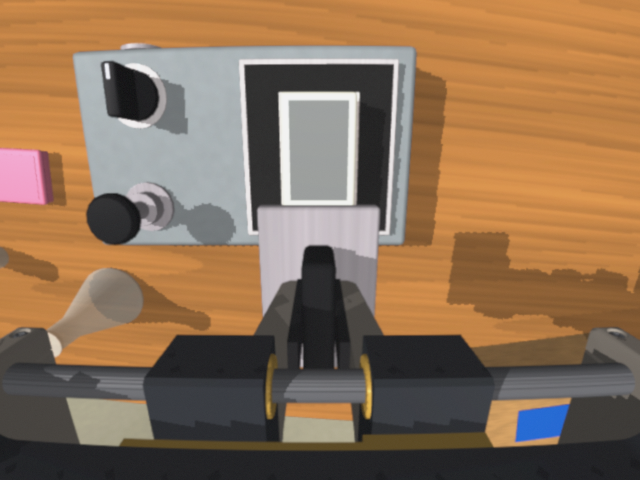

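```bash
python3 - <<'E'
from h import *
c=cam("wrist"); p,jy,s=cur()
for px in ([259,207],[378,207]):
    w=atz(c,[px],p[2]-.0032)[0]; print((w-p)@s["ee_rot"][:,0],(w-p)@s["ee_rot"][:,1])
E
```

```text
0.048553951195372855 -0.03091411928561562
0.04851152044598206 0.03213127827393605
```

The pile is intact at (318,148) and the plate hangs level. I'll move over it and lower.

```bash
python3 -m jog '[[-1,0.0388,0,0,0],[-1,0.0388,0.0004,0,0],[-1,0,0,0.05,0],[-1,0,0,0.04,0],[-1,0,0,0.02,0],[-1,0,0,0,0],[-1,0,0,0,0],[-1,0,0,0,0]]'
python3 - <<'E'
from h import *
plan([.5607,.2842,.1195],94.9)
E
```

```text
time: 53.48
position: [0.5617, 0.2853, 0.1287]
ee_rot: [[-0.996, -0.087, 0.002], [-0.087, 0.996, 0.001], [-0.002, 0.001, -1.0]]
ft_force: [0.1, 0.0, -4.7]
gripper_width: 0.0157
turn 0.11 then dx 0.0010 dy -0.0010 dz 0.0092 at [0.5617 0.2853 0.1287] jaw 95.01
```

```bash
python3 -m jog '[[-1,0.001,-0.001,0.004,0],[-1,0,0,0.003,0],[-1,0,0,0.0015,0],[-1,0,0,0.001,0],[-1,0,0,0,0],[-1,0,0,0,0]]'
python3 -m jog '[[0.0,0,0,0,0],[0.0,0,0,0,0],[0.0,0,0,0,0],[0.0,0,0,0,0],[0.0,0,0,-0.03,0],[0.0,0,0,-0.05,0],[0.0,0,0,-0.02,0],[0,0,0,0,0],[0,0,0,0,0]]'
python3 - <<'E'
from h import *
c=show("v","wrist"); show("v2","side")
for r in silhouettes("wrist","holddown"): print(r["conf"],r["position"],maskrect(c,r["mask"],.116))
dark(c,(100,0,560,320),.07)
for n in ("wrist","side"):
  c=cam(n)
  for q,h in (("knob_grip",.094),("pump_top",.136)):
    for r in pinpoint(n,q)[:1]: print(n,q,r["conf"],r["position"],atz(c,[r["position"]],h).round(4))
plan([.521,.100,.22],94.9)
E
```

```text
time: 54.22
position: [0.5595, 0.2836, 0.1192]
ee_rot: [[-0.996, -0.088, -0.0], [-0.088, 0.996, -0.0], [0.0, -0.0, -1.0]]
ft_force: [-5.9, -3.0, 11.6]
gripper_width: 0.0159
time: 55.35
position: [0.559, 0.2835, 0.2163]
ee_rot: [[-0.996, -0.088, -0.001], [-0.088, 0.996, -0.001], [0.002, -0.001, -1.0]]
ft_force: [-0.7, 0.6, -0.2]
gripper_width: 0.046
0.97 [318.7, 243.3] [560.3, 284.4, 100.3, 65.7, 5.0]
[318. 245.] [569.5, 279.5, 185.2, 172.3, -84.9]
[318. 237.] [569.2, 285.0, 127.7, 79.7, 4.9]
[126. 180.] [525.3, 99.3, 54.6, 50.1, -85.2]
[319. 254.] [582.6, 286.4, 84.0, 19.7, 5.0]
[119. 306.] [656.3, 76.0, 49.5, 38.1, -84.0]
wrist knob_grip 0.72 [115.9, 180.1] [[0.5211 0.0995 0.094 ]]
wrist pump_top 0.93 [111.3, 316.2] [[0.6326 0.1111 0.136 ]]
side knob_grip 0.6 [270.6, 205.6] [[0.5288 0.1121 0.094 ]]
side pump_top 0.78 [312.4, 176.6] [[0.6282 0.111  0.136 ]]
turn 0.12 then dx 0.0542 dy -0.1798 dz -0.0027 at [0.5596 0.2837 0.2173] jaw 95.02
```

View pics/v.png

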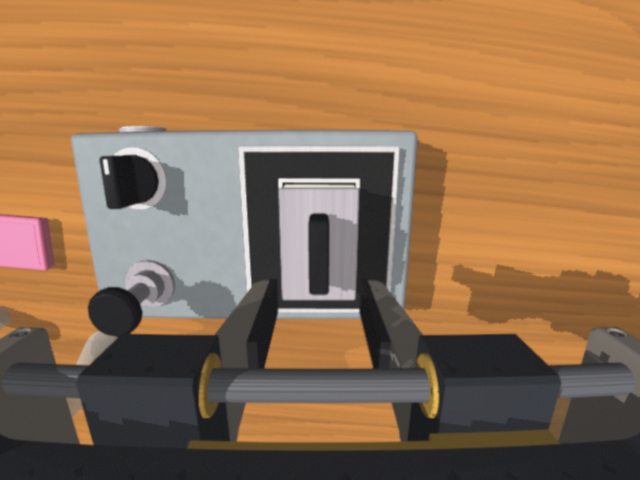

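View pics/v2.png

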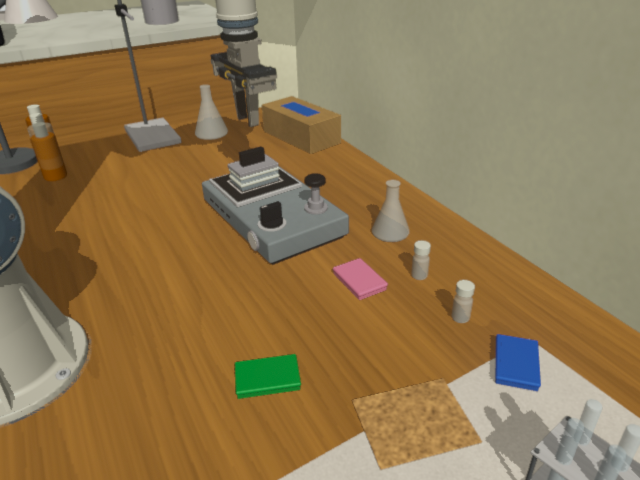

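The plate sits square on the pile (318,243) and its centre is within 1.5 mm of the pad centre. Next the knob, at wrist pixel (116,180).

```bash
python3 -m jog '[[0,0.0134,-0.0449,0,0],[0,0.0134,-0.0449,0,0],[0,0.0134,-0.0449,0,0],[0,0.0134,-0.0449,0.02,0],[0,0,0,0.02,0],[0,0,0,0,0],[0,0,0,0,0],[0,0,0,0,0]]'
python3 - <<'E'
from h import *
c=show("w","wrist")
for r in pinpoint("wrist","knob_grip"): print(r["conf"],r["position"],atz(c,[r["position"]],.094).round(4))
plan([.522,.1003,.078],94.9)
E
```

```text
time: 56.8
position: [0.5226, 0.1008, 0.1784]
ee_rot: [[-0.996, -0.088, 0.001], [-0.088, 0.996, 0.0], [-0.001, 0.0, -1.0]]
ft_force: [0.6, 0.3, -0.1]
gripper_width: 0.0457
0.96 [314.5, 249.3] [[0.5223 0.0983 0.094 ]]
turn 0.16 then dx 0.0005 dy -0.0003 dz 0.1002 at [0.5224 0.1007 0.1782] jaw 95.06
```

View pics/w.png

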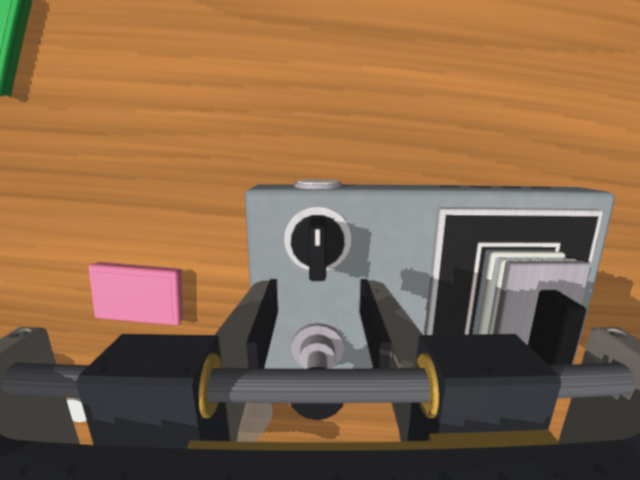

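The knob bar at (317,250) is lined up between the jaws. I'll descend and grip.

```bash
python3 -m jog '[[0,0,0,0.05,0],[0,0,0,0.04,0],[0,0,0,0.01,0],[0,0,0,0,0],[0,0,0,0,0],[-1,0,0,0,0],[-1,0,0,0,0],[-1,0,0,0,0],[-1,0,0,0,0],[-1,0,0,0,0]]' 30
python3 -m jog '[[-1,0,0,0,8],[-1,0,0,0,8],[-1,0,0,0,8],[-1,0,0,0,8],[-1,0,0,0,8],[-1,0,0,0,8],[-1,0,0,0,8],[-1,0,0,0,8],[-1,0,0,0,4],[-1,0,0,0,0],[-1,0,0,0,0],[-1,0,0,0,0]]'
python3 - <<'E'
from h import *
p,jy,s=cur();print(p,jy,s["ft_force"],s["torque"],s["joint_positions"].round(1))
E
```

```text
time: 58.15
position: [0.5222, 0.0999, 0.0778]
ee_rot: [[-0.996, -0.088, 0.0], [-0.088, 0.996, -0.0], [-0.0, -0.0, -1.0]]
ft_force: [-0.4, -2.8, 5.0]
gripper_width: 0.0137
time: 59.65
position: [0.5221, 0.0998, 0.0778]
ee_rot: [[-0.454, 0.891, 0.0], [0.891, 0.454, -0.0], [-0.0, -0.0, -1.0]]
ft_force: [0.3, -3.2, 5.9]
gripper_width: 0.0139
[0.52209083 0.09981004 0.07781439] 27.012507192752825 [ 0.26229857 -3.1592312   5.93727041] [-0.95619796  0.24171497 -0.23434792] [ 10.7  22.1 111.5  -0.   46.4 -16.3]
```

```bash
python3 -m jog '[[0,0,0,0,0],[0,0,0,0,0],[0,0,0,0,0],[0,0,0,0,0],[0,0,0,-0.03,0],[0,0,0,-0.04,0],[0,0,0,-0.05,0],[0,0,0,0,0],[0,0,0,0,0]]'
python3 - <<'E'
from h import *
c=show("x","wrist")
for r in pinpoint("wrist","pump_top"): print(r["conf"],r["position"],atz(c,[r["position"]],.136).round(4))
c=show("x2","top")
plan([.6315,.1105,.2],94.9)
E
```

```text
time: 60.78
position: [0.5216, 0.1001, 0.1971]
ee_rot: [[-0.454, 0.891, -0.0], [0.891, 0.454, -0.0], [0.0, -0.0, -1.0]]
ft_force: [0.5, -0.2, -1.3]
gripper_width: 0.0461
0.83 [452.6, 308.2] [[0.6335 0.113  0.136 ]]
turn -67.88 then dx -0.1109 dy 0.0010 dz -0.0039 at [0.521  0.1    0.1961] jaw 27.02
```

View pics/x.png

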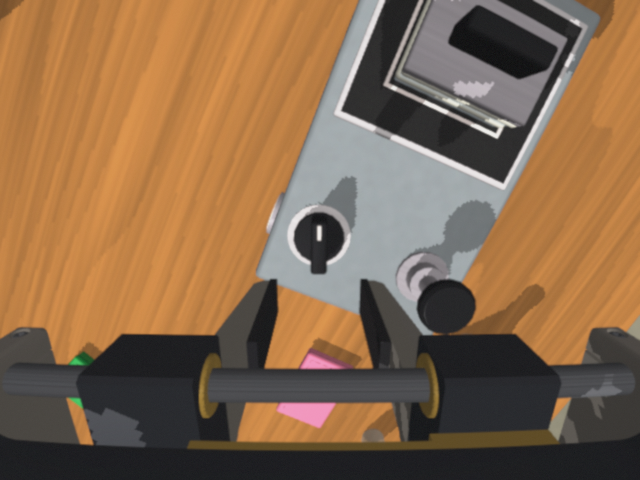

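View pics/x2.png

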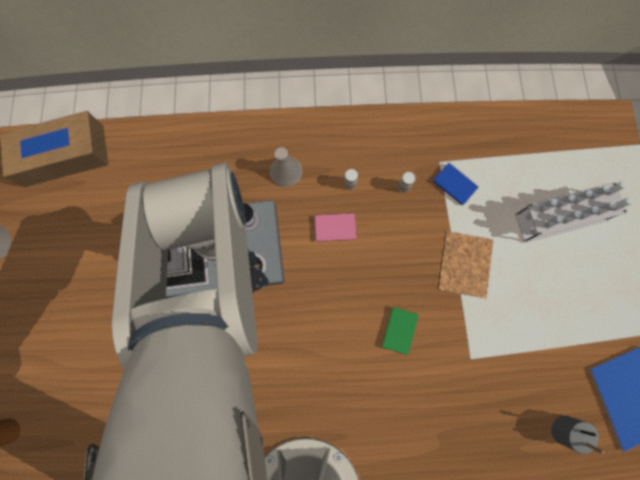

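The knob bar at (319,250) has followed the jaws by 68°, which puts it at the far stop. The plunger head is at (447,305). Now the pump, with the fingers shut.

```bash
python3 -m jog '[[-1,-0.02,0.052,0,0],[-1,-0.021,0.0517,0,0],[-1,0,0,0,0],[-1,0,0,0,0],[-1,0,0,0.04,0],[-1,0,0,0,0],[-1,0,0,0,0],[-1,0,0,0,0]]'
python3 - <<'E'
from h import *
c=show("y","wrist");plan([.632,.1105,.14],27)
for r in pinpoint("wrist","pump_top"): print(r["conf"],r["position"],atz(c,[r["position"]],.136).round(4))
E
```

```text
time: 61.92
position: [0.6336, 0.1109, 0.1592]
ee_rot: [[-0.454, 0.891, 0.002], [0.891, 0.454, 0.0], [-0.001, 0.002, -1.0]]
ft_force: [0.1, -0.4, -0.2]
gripper_width: 0.0005
turn 0.02 then dx 0.0004 dy -0.0016 dz 0.0191 at [0.6336 0.1109 0.1591] jaw 27.02
0.6 [316.5, 278.5] [[0.633  0.1116 0.136 ]]
```

View pics/y.png

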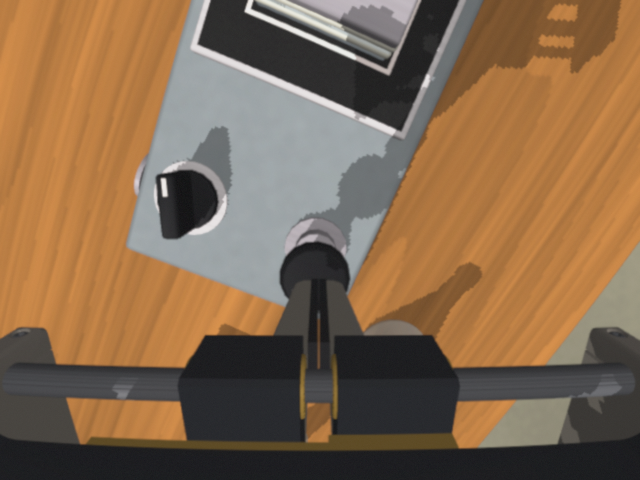

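The shut fingers are over the plunger head at (317,275). I'll press.

```bash
python3 -m jog '[[-1,0,0,0.02,0],[-1,0,0,0.01,0],[-1,0,0,0.01,0],[-1,0,0,0.01,0],[-1,0,0,0,0],[-1,0,0,0,0]]'
python3 -m jog '[[-1,0,0,0.002,0],[-1,0,0,0,0]]'
python3 -m jog '[[-1,0,0,0.002,0],[-1,0,0,0,0]]'
```

```text
time: 62.78
position: [0.6332, 0.1108, 0.1078]
ee_rot: [[-0.454, 0.891, 0.0], [0.891, 0.454, 0.0], [-0.0, 0.0, -1.0]]
ft_force: [-1.2, 0.2, 10.9]
gripper_width: 0.0001
time: 63.02
position: [0.6332, 0.1108, 0.1064]
ee_rot: [[-0.454, 0.891, 0.0], [0.891, 0.454, 0.0], [-0.0, 0.0, -1.0]]
ft_force: [-2.3, -0.8, 14.2]
gripper_width: 0.0001
time: 63.28
position: [0.6334, 0.1108, 0.1062]
ee_rot: [[-0.454, 0.891, 0.001], [0.891, 0.454, 0.0], [-0.0, 0.001, -1.0]]
ft_force: [-8.8, -1.6, 30.7]
gripper_width: 0.0003
```

The force jumped from 14 to 31 N at z=0.106, so that is the stop. I'll hold there, release fully, and repeat twice.

```bash
python3 -m jog '[[-1,0,0,0,0],[-1,0,0,0,0],[-1,0,0,0,0],[-1,0,0,0,0],[-1,0,0,-0.015,0],[-1,0,0,-0.02,0],[-1,0,0,-0.015,0],[-1,0,0,0,0],[-1,0,0,0,0],[-1,0,0,0,0],[-1,0,0,0,0]]'
python3 -m jog '[[-1,0,0,0.015,0],[-1,0,0,0.015,0],[-1,0,0,0.015,0],[-1,0,0,0.004,0],[-1,0,0,0.001,0],[-1,0,0,0,0],[-1,0,0,0,0],[-1,0,0,0,0],[-1,0,0,0,0],[-1,0,0,0,0],[-1,0,0,0,0]]'
```

```text
time: 64.65
position: [0.6327, 0.1107, 0.1529]
ee_rot: [[-0.454, 0.891, -0.001], [0.891, 0.454, -0.0], [0.0, -0.001, -1.0]]
ft_force: [0.1, -0.1, -0.7]
gripper_width: 0.0006
time: 66.03
position: [0.6337, 0.1108, 0.1062]
ee_rot: [[-0.454, 0.891, 0.002], [0.891, 0.454, 0.0], [-0.001, 0.002, -1.0]]
ft_force: [-8.1, -1.2, 31.5]
gripper_width: 0.0004
```

```bash
python3 -m jog '[[-1,0,0,-0.015,0],[-1,0,0,-0.02,0],[-1,0,0,-0.015,0],[-1,0,0,0,0],[-1,0,0,0,0],[-1,0,0,0,0],[-1,0,0,0,0]]'
python3 -m jog '[[-1,0,0,0.015,0],[-1,0,0,0.015,0],[-1,0,0,0.015,0],[-1,0,0,0.004,0],[-1,0,0,0.001,0],[-1,0,0,0,0],[-1,0,0,0,0],[-1,0,0,0,0],[-1,0,0,0,0],[-1,0,0,0,0],[-1,0,0,0,0]]'
python3 -m jog '[[-1,0,0,-0.015,0],[-1,0,0,-0.02,0],[-1,0,0,-0.04,0],[-1,0,0,-0.05,0],[-1,-0.02,-0.05,-0.02,0],[-1,-0.02,-0.05,0,0],[-1,-0.02,-0.05,0,0],[-1,-0.02,-0.05,0,0],[-1,-0.02,-0.05,0,0],[-1,0,0,0,0],[-1,0,0,0,0],[-1,0,0,0,0]]'
python3 - <<'E'
from h import *
show("z1","side");c=show("z2","top")
g=c["img"][195:310,125:295]
cv2.imwrite("pics/z3.png",cv2.resize(g,None,fx=4.5,fy=4.5,interpolation=cv2.INTER_CUBIC))
for r in silhouettes("top","holddown"): print(r["conf"],r["position"],maskrect(c,r["mask"],.116))
E
```

```text
time: 66.9
position: [0.6327, 0.1107, 0.1529]
ee_rot: [[-0.454, 0.891, -0.001], [0.891, 0.454, -0.0], [0.0, -0.001, -1.0]]
ft_force: [-0.2, 0.4, -0.3]
gripper_width: 0.0006
time: 68.28
position: [0.6338, 0.1108, 0.1062]
ee_rot: [[-0.454, 0.891, 0.002], [0.891, 0.454, 0.0], [-0.001, 0.002, -1.0]]
ft_force: [-8.1, -1.5, 29.6]
gripper_width: 0.0002
time: 69.78
position: [0.4564, -0.0912, 0.2483]
ee_rot: [[-0.455, 0.89, -0.0], [0.89, 0.455, 0.0], [0.0, -0.0, -1.0]]
ft_force: [0.2, 0.5, 0.5]
gripper_width: 0.0001
0.66 [168.3, 248.3] [558.8, 280.5, 102.6, 72.4, 6.1]
```

View pics/z1.png

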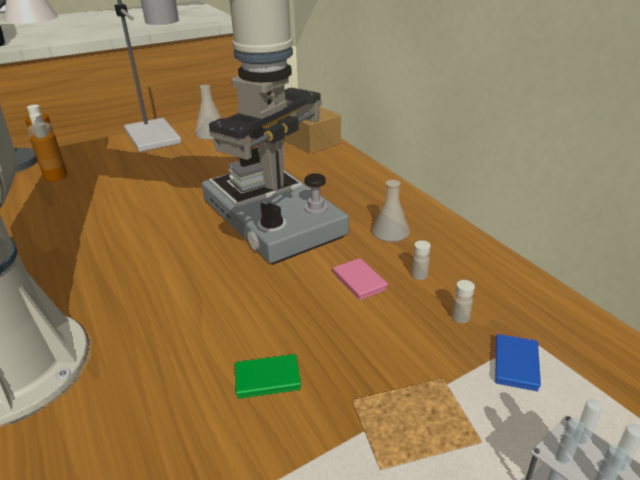

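View pics/z2.png

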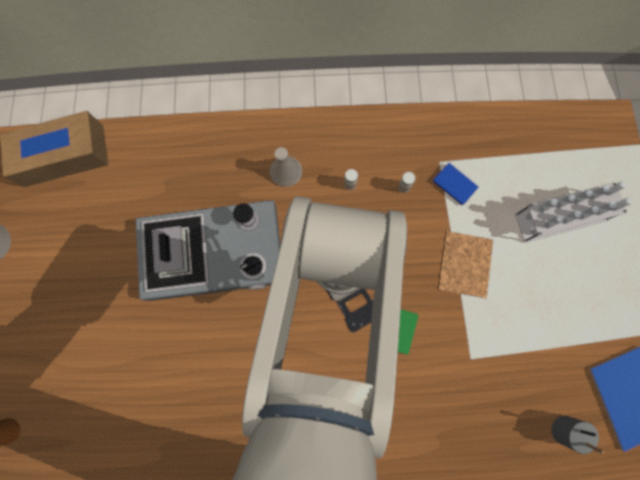

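The top view shows the knob bar turned at (252,266) and the plate at (170,250). One last close check of the pile and knob from above.

```bash
python3 -m jog '[[-1,0,0,0,-9.7],[-1,0,0,0,-9.7],[-1,0,0,0,-9.7],[-1,0,0,0,-9.7],[-1,0,0,0,-9.7],[-1,0,0,0,-9.7],[-1,0,0,0,-9.7],[-1,0,0,0,0]]'
python3 - <<'E'
from h import *
plan([.60,.24,.30],94.9)
E
```

```text
time: 70.92
position: [0.456, -0.0915, 0.2484]
ee_rot: [[-0.996, -0.085, -0.0], [-0.085, 0.996, 0.0], [0.0, 0.0, -1.0]]
ft_force: [-0.2, -0.3, 1.0]
gripper_width: 0.0003
turn -0.0 then dx -0.1718 dy 0.3180 dz -0.0516 at [ 0.456  -0.0915  0.2484] jaw 94.9
```

```bash
python3 -m jog '[[-1,0,0,-0.05,0],[-1,-0.0215,0.0397,0,0],[-1,-0.0215,0.0397,0,0],[-1,-0.0215,0.0397,0,0],[-1,-0.0215,0.0397,0,0],[-1,-0.0215,0.0397,0,0],[-1,-0.0215,0.0397,0,0],[-1,-0.0215,0.0397,0,0],[-1,-0.0215,0.0397,0,0],[-1,0,0,0,0],[-1,0,0,0,0],[-1,0,0,0,0]]'
python3 - <<'E'
from h import *
c=show("zz","wrist")
for r in silhouettes("wrist","holddown"): print(r["conf"],r["position"],maskrect(c,r["mask"],.116))
dark(c,(100,0,560,320),.07); dark(c,(60,0,280,300),.106,th=45,amin=200)
E
```

```text
time: 72.42
position: [0.5995, 0.2383, 0.2987]
ee_rot: [[-0.996, -0.084, -0.0], [-0.084, 0.996, -0.0], [0.0, -0.0, -1.0]]
ft_force: [-0.2, 0.8, -0.0]
gripper_width: 0.0007
0.81 [366.3, 188.9] [560.5, 284.5, 100.3, 66.2, 5.5]
[359. 183.] [561.7, 284.8, 157.4, 138.0, 5.0]
[360. 188.] [564.2, 286.7, 118.7, 84.3, 5.0]
[197. 246.] [651.4, 88.6, 54.0, 53.9, 87.9]
[202. 142.] [521.3, 96.0, 57.5, 44.7, 76.6]
[367. 194.] [569.4, 294.9, 73.3, 22.4, 5.2]
[318. 301.] [711.2, 248.2, 58.5, 28.3, 4.8]
[196. 245.] [639.6, 101.8, 47.7, 46.4, -18.1]
[205. 143.] [528.7, 112.5, 50.1, 32.7, -47.4]
```

View pics/zz.png

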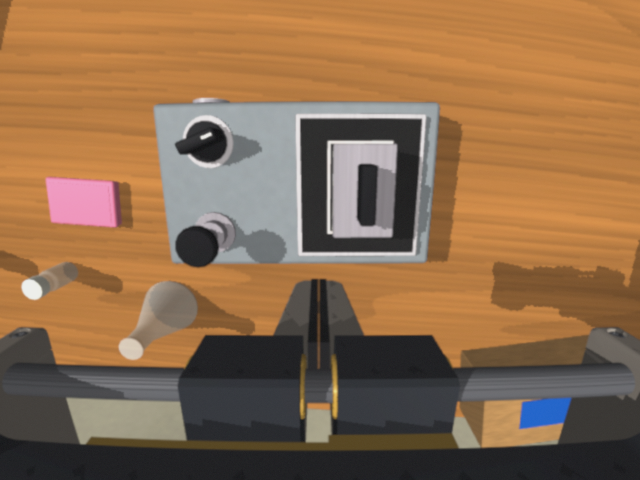

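The plate is square on the pile at (366,189), the knob bar is about 68° round at (200,142), and the plunger is up at (197,246). Handing in.

```bash
python3 -c "
from plant import *
print(finish_job())"
```

```text
the job is handed in; nothing more can be done
None
```

The job is handed in at about 72 s. Both white and grey dishes present are stacked on the outline, with the hold-down plate back on top. I then turned the range knob clockwise to its far stop and pumped the plunger three full strokes.

- **Disturbances:** Dish 1 was knocked about 4 cm off the outline while I fetched dish 2. I parked dish 2 on the bench, re-centred dish 1, then stacked dish 2 on it. My first grip on the hold-down plate also missed, because I lifted before the fingers had closed; the retry worked.
- **Pile:** In the last close picture the plate's centre is about 1 mm from the pad centre and its angle is within about 0.6° of the outline. An overhead picture just before read about 5 mm off, from a looser mask; I trusted the closer wrist view.
- **Knob:** The jaws turned it 68° of the 68.75° range. In the last picture the bar still stands about 67–69° round, past the detent. I had no joint reading to confirm the last degree.
- **Pump:** Each stroke reached the stop at about 30 N and was held there for at least half a second. The plunger looks fully up in the last picture.
- **Bystanders:** I did not go near the flask or the vials. They look unmoved in the pictures, but I did not measure them again.

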